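Make up two clock kits: a bonded stack of weight bars, and a bob with its crank key

ROBOT

A 7-joint arm with a two-finger parallel gripper is mounted at the origin on the work surface. World frame = base frame: x ahead of the robot, y to its left, z up, the work surface at z = 0. Lengths are in m, angles in degrees, forces in N, time in s.
With the tool pointing down it reaches from about 0.425 to 0.875 m from the base axis. Payload 4.7 kg.
Tool frame: the origin (TCP) lies between the finger pads; the fingertips stand 25 mm ahead of it and the grasp point (between the pads) lies 6 mm ahead of it (env.tip_reach is the distance from the TCP to the fingertips, in m); z points along the fingers, y is the direction in which the jaws open and shut (so a half turn about z gives the same grasp; the last joint's range is limited). The gripper opens to 87 mm and grips with 3 to 60 N. Pads are 19 mm wide; open, the fingers measure 117 mm over their backs; the gripper's body (75 mm by 190 mm) begins 51 mm behind the grasp point.
Start: joints at [76.324, 18.392, -4.016, 83.108, 1.295, 78.541, -3.26], TCP at [0.163, -0.629, 0.248] pointing down, gripper open.
Joint ranges: [-163.93, 163.93], [-17.29, 119.83], [-79.2, 71.16], [3.27, 140.29], [-89.18, 269.18], [5.43, 117.66], [-154.24, 154.24]. Speed limits (degrees/s): [147.25, 147.25, 180, 180, 180, 180, 180].

INTERFACE

Orientations are given as [roll, pitch, yaw] about the fixed x, y, z axes, in that order (R = Rz(yaw) Ry(pitch) Rx(roll)).
In Python, from cell import env, viewer, job gives the robot as it stands.
- The arm moves only by the tool move_arm, never from a script. Its argument "steps" is a list of rows, each a list of 7 numbers: the finger opening in cm, from 0 to 8.7, then the shift along the tool's x, y, z in cm, then the turn, a rotation vector about the tool's x, y, z in rad. In form: [[fingers, tx, ty, tz, wx, wy, wz], ...]. A call has 1 to 5 rows; each row shifts and turns the commanded pose from where the row before left it, along the tool's axes as they then stand; what a row does not reach is not made up. A row lasts 1/12 s, in which the tool goes at most 41.7 mm and 7.16 degrees, less where a joint would pass 70% of its speed; a pose out of reach is approached as far as the arm can. A call is refused whole if a number of a shift passes 4.17 or a number of a turn 0.125, either way. A call with a gripper value outside its range is refused whole. The fingers move at their own pace and stop on an object; "force" is the grip in N (left out, the last holds). Time passes only in rows, so rows that do not move let the fingers close. It gives the time, the measured TCP pose, the force and the opening at its end, in the units of the state.
- env.get_obs(): the state, without advancing time (a new reading comes with each control period).
- viewer.read_camera(name): name is "scene" or "top" or "wrist"; returns a dict with "img" (400x640x3 uint8, red, green, blue), "vfov" (degrees; the focal length in pixels is half the picture's height over the tangent of half this angle, whatever the lens; pixels are square), "cx", "cy" (the principal point, pixels), "k1" (the pictures are not rectified: a ray, as slopes to the right and down, at radius r is drawn at 1 + k1 r^2 times it, then the intrinsics apply), "extrinsics" (4x4, takes a point from world to camera coordinates); the wrist camera has in their place "mount" (4x4, takes a point from camera to tool coordinates, whose origin is the TCP and whose axes are the flange's). Camera axes: x right, y down, z forward; pixel columns grow to the right and rows downward; lengths in m; the calibration is good to about 2 mm. A picture is of the moment at which its call begins: read the wrist's pose just before it. There is no depth.
- job.sign_off(): hands the job in, once; it reports no verdict.
The state is a dict: "time_s": time; "qpos": joint angles; "joint_velocities": joint speeds; "effort": joint torques, N m; "tool_pos": TCP position; "tool_rot": TCP orientation; "force": force on the tool from outside, world axes, zero at the start; "wrist_torque": the same for the moment, N m; "grip_width": finger opening in m.
Only numpy, scipy, OpenCV 4.12 (cv2) and the standard library are available. Lean on these libraries where they do the work, as an engineer would, in place of code of your own. Each camera call takes 0.05 s, during which the arm holds its last target.

TASK

Make up two clock kits from the stock on the shelf. In the green-lined tray lay the brass bar and the polished steel bar flat, end to end along the middle of the cream stripe with their ends touching or no more than a centimetre apart, then lay the black iron bar flat on top of them, in line and centred over their joint like a brick in the next course. In the red-lined tray lay the brass pendulum bob flat on the middle of the round cream pad and the crank key flat with its brass arm centred on and lying along the cream stripe; leave the steel bob, the blue chime bowl and the gilt clock where they are, and let go of everything.

Things in the scene. Friction and masses are not known exactly. Their poses are not given: they have to be found in the camera images.
- green_tray: Fixed shallow pale-wood tray lined in green, 142 x 228 mm outside, 130 x 216 mm inside. Origin: centre of its underside; long side along its y, z up. Floor at z = 6 mm, rim 11 mm. A flush cream stripe 36 mm wide, 190 mm long runs along its y at x = 0 (place of the weight bars).
- red_tray: Fixed tray, as the green one but red-lined: 130 x 216 mm inside, long side along its y, origin at the centre of the underside, floor at z = 6 mm, rim 11 mm. Flush markings: round cream pad 60 mm across at x = 0, y = +46 mm (brass bob); cream stripe 18 mm wide, 90 mm long, along x, with its middle at x = 0, y = -46 mm (key's arm).
- brass_bar_center (a point): Brass (yellow) metal weight bar, a rectangular block 70 long x 30 wide x 24 mm high with two small dark screw dots on its top; about 0.4 kg. The point is its centre, 12 mm above its underside; x along its length, y across its width, z up.
- steel_bar_center (a point): Polished steel (silver) metal weight bar, a rectangular block 70 long x 30 wide x 24 mm high with two small dark screw dots on its top; about 0.4 kg. The point is its centre, 12 mm above its underside; x along its length, y across its width, z up.
- iron_bar_center (a point): Black iron weight bar, a rectangular block 70 long x 30 wide x 24 mm high with two small dark screw dots on its top; about 0.4 kg. The point is its centre, 12 mm above its underside; x along its length, y across its width, z up.
- brass_bob_center (a point): Brass (yellow) pendulum bob lying flat: a disc 50 mm in diameter with a straight rim 18 mm high and a low dome that rises to 22 mm in the middle, about 0.27 kg. The point is on its axis, 9 mm above its underside; z up.
- steel_bob_center (a point): Steel (silver) pendulum bob lying flat: a disc 50 mm in diameter with a straight rim 18 mm high and a low dome that rises to 22 mm in the middle, about 0.27 kg. The point is on its axis, 9 mm above its underside; z up. Not wanted: it stays in the stock.
- crank_key_center (a point): Z-shaped crank key lying flat, 16 mm high, 0.12 kg: a brass arm 56 long, 12 wide, 12 mm thick along its y; at y = -28 mm a bone-white round handle (16 mm thick) runs to x = -38 mm, at y = +28 mm a like brass barrel to x = +38 mm. Point: middle of the arm and centre of mass, 8 mm above the underside; z up. Pinch the arm there across its width (40 mm of it is free).
- chime_bowl: Blue ceramic bell-shaped chime bowl standing mouth up, 90 mm across the rim and 55 mm high, loose and light. Origin at the centre of its underside. A bystander.
- mantel_clock: Gilt mantel clock standing to the left, near the robot, about 110 x 180 mm and 254 mm high, loose. Origin at the centre of its underside. A bystander.
Things that resemble listed ones, but are neither listed nor needed, are in the scene too. Of the things that look like the part that bears iron_bar_center, take the one that is farthest to the robot's left at the start.

How it is judged (in metres and radians):
At the end, for the whole second after the job is handed in: Lower bars flat within 14 mm and 0.2 rad of the stripe, gap at most 15 mm; iron bar flat on both, within 18 mm of the line, 22-54 mm from each lower centre; bob within 13 mm of its pad, key within 15 mm and 0.3 rad of its stripe; steel bob, bowl, clock moved under 20 mm; all released, at rest (x of brass_bar_center in the frame of green_tray between -0.014 and 0.014 m and y of brass_bar_center in the frame of green_tray between -0.073 and 0.073 m and z of brass_bar_center in the frame of green_tray between 0.013 and 0.023 m and angle between the x axis of each of brass_bar_center, steel_bar_center, iron_bar_center and the y axis of green_tray, either way round below 0.2 rad and x of steel_bar_center in the frame of green_tray between -0.014 and 0.014 m and y of steel_bar_center in the frame of green_tray between -0.073 and 0.073 m and z of steel_bar_center in the frame of green_tray between 0.013 and 0.023 m and horizontal distance between brass_bar_center and steel_bar_center below 0.085 m and x of iron_bar_center in the frame of green_tray between -0.018 and 0.018 m and z of iron_bar_center in the frame of green_tray between 0.037 and 0.047 m and horizontal distance between iron_bar_center and brass_bar_center between 0.022 and 0.054 m and horizontal distance between iron_bar_center and steel_bar_center between 0.022 and 0.054 m and x of brass_bob_center in the frame of red_tray between -0.013 and 0.013 m and y of brass_bob_center in the frame of red_tray between 0.033 and 0.059 m and z of brass_bob_center in the frame of red_tray between 0.011 and 0.019 m and x of crank_key_center in the frame of red_tray between -0.015 and 0.015 m and y of crank_key_center in the frame of red_tray between -0.061 and -0.031 m and z of crank_key_center in the frame of red_tray between 0.01 and 0.018 m and angle between the y axis of crank_key_center and the x axis of red_tray, either way round below 0.3 rad and angle between each of brass_bar_center, steel_bar_center, iron_bar_center, brass_bob_center, crank_key_center's own z axis and vertical below 0.12 rad and distance of each of steel_bob_center, chime_bowl, mantel_clock from where it was at the start of the episode below 0.02 m and linear speed of each of brass_bar, steel_bar, iron_bar, brass_bob, crank_key below 0.02 m/s); the robot touches nothing.
It fails at once if the steel bob is disturbed (moved over 20 mm) (distance of steel_bob_center from where it was at the start of the episode above 0.02 m).
It fails at once if the chime bowl is disturbed (moved over 20 mm) (distance of chime_bowl from where it was at the start of the episode above 0.02 m).
It fails at once if the mantel clock is disturbed (moved over 20 mm) (distance of mantel_clock from where it was at the start of the episode above 0.02 m).
It also fails if it takes over 115 s, if anything falls off the work surface, if the arm or the gripper's body presses on something with over 40 N, if the wrist force passes 120 N, or if a joint passes its speed limit or range.

## Working session

There is one attempt and no reset: what is moved stays moved. The work goes in short steps, Python scripts to look and compute and a tool call to move; the robot and the scene stay as the last step left them, time stands still between calls to the robot, and variables do not carry over. Pictures are saved under pics/ and viewed, and the job is handed in when it is done.

Besides the shell and the picture viewer there is one more tool, called after "Request:" as name(argument=value, ...) on one line, values as JSON. move_arm: Moves the arm, as the interface text tells. Its arguments: {"type":"object","properties":{"steps":{"type":"array"},"force":{"type":"number"}},"required":["steps"]}

```bash
ls; mkdir -p pics; python3 - <<'E'
from cell import env, viewer, job
import cv2,numpy as np
print(env.get_obs(), env.tip_reach)
for n in ("scene","top","wrist"):
    d=viewer.read_camera(n)
    cv2.imwrite(f"pics/{n}0.png",d["img"][:,:,::-1])
    print(n,{k:v for k,v in d.items() if k!="img"})
E
```

```text
pics
{'time_s': 0.0, 'qpos': array([76.32489948, 18.43937539, -4.01557311, 83.17373726,  1.29362468,
       78.54024147, -3.2601069 ]), 'joint_velocities': array([-0.08000162, -0.08119173, -0.15227583, -0.00757475, -0.15417363,
        0.11330455, -0.06084509]), 'effort': array([-7.81028521e-04, -4.91299438e+01, -4.04430740e-01, -3.12535250e+01,
       -6.39495696e-02,  4.35906218e-02,  1.52130874e-04]), 'tool_pos': array([ 0.16239775, -0.628875  ,  0.24646809]), 'tool_rot': array([-1.79891810e+02,  4.30868336e-03,  1.44844865e+01]), 'force': array([-0.28717553, -0.16369353, -0.2400998 ]), 'wrist_torque': array([0.03880507, 0.01096273, 0.01274749]), 'grip_width': 0.08688552909589985} 0.025
scene {'vfov': 46.774048380317055, 'cx': 321.03372534471396, 'cy': 203.1962012514038, 'k1': -0.06218977717695509, 'extrinsics': array([[ 7.02833623e-01,  7.11353716e-01,  8.88450667e-04,
        -4.04002900e-01],
       [ 5.23650572e-01, -5.16532507e-01, -6.77483762e-01,
        -1.79130022e-01],
       [-4.81471677e-01,  4.76623605e-01, -7.35537194e-01,
         1.69111642e+00],
       [ 0.0000000
[... 204 characters left out ...]
.02357021, -0.99959515,  0.01593703,  0.08428143],
       [-0.99429468,  0.0217804 , -0.10442076,  0.46180029],
       [ 0.10403137, -0.01830733, -0.99440551,  1.32810104],
       [ 0.        ,  0.        ,  0.        ,  1.        ]])}
wrist {'vfov': 64.22993398713368, 'cx': 324.3962819750151, 'cy': 198.15997101064085, 'k1': -0.058113841146308506, 'mount': array([[-7.46250779e-04, -9.65645005e-01, -2.59863749e-01,
         7.13903147e-02],
       [ 9.99999661e-01, -6.29820639e-04, -5.31306778e-04,
        -7.98197287e-04],
       [ 3.49386184e-04, -2.59864058e-01,  9.65645147e-01,
        -1.36849684e-01],
       [ 0.00000000e+00,  0.00000000e+00,  0.00000000e+00,
         1.00000000e+00]])}
```

View pics/top0.png

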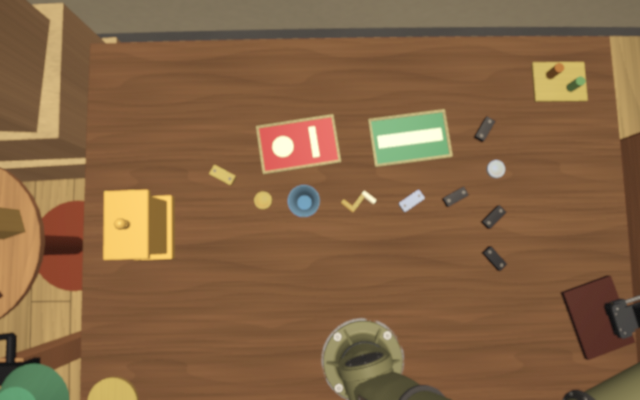

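View pics/scene0.png

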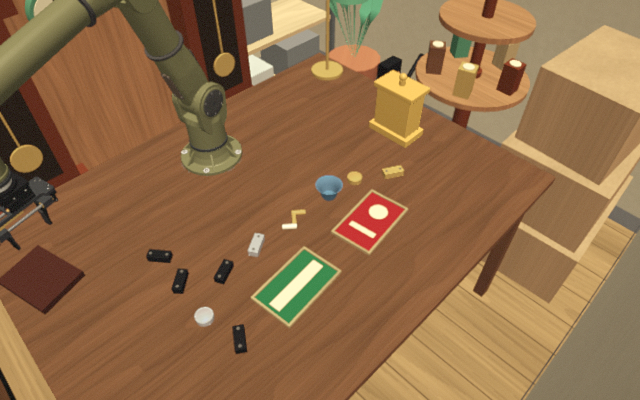

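View pics/wrist0.png

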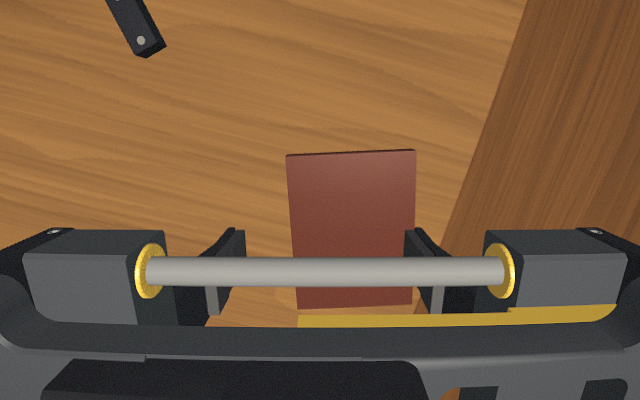

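```bash
cat > h.py <<'E'
import cv2,numpy as np
from scipy.spatial.transform import Rotation as Ro
def K(d):
    f=200/np.tan(np.radians(d["vfov"]/2)); return np.array([[f,0,d["cx"]],[0,f,d["cy"]],[0,0,1.]])
def ext(d,obs=None):
    if "extrinsics" in d: return np.linalg.inv(d["extrinsics"])
    T=np.eye(4); T[:3,:3]=Ro.from_euler("xyz",obs["tool_rot"],degrees=True).as_matrix(); T[:3,3]=obs["tool_pos"]
    return T@d["mount"]
def cast(d,pts,z,obs=None):
    p=cv2.undistortPoints(np.array(pts,float).reshape(-1,1,2),K(d),np.array([d["k1"],0,0,0.])).reshape(-1,2)
    T=ext(d,obs); r=np.c_[p,np.ones(len(p))]@T[:3,:3].T; o=T[:3,3]
    return (o+r*((z-o[2])/r[:,2])[:,None])[:,:2]
def blobs(mask,amin=30):
    n,l,s,c=cv2.connectedComponentsWithStats(mask.astype(np.uint8))
    return [(i,s[i],c[i],(l==i)) for i in range(1,n) if s[i,4]>=amin]
def rect(d,mask,z,obs=None):
    """cast the contour onto plane z and fit min area rect: centre, (long,short), yaw of long"""
    c=max(cv2.findContours(mask.astype(np.uint8),cv2.RETR_EXTERNAL,cv2.CHAIN_APPROX_NONE)[0],key=len).reshape(-1,2)
    P=cast(d,c,z,obs); (ctr,(w,h),a)=cv2.minAreaRect((P*1000).astype(np.float32))
    if w<h: w,h,a=h,w,a+90
    return np.array(ctr)/1000,(round(w,1),round(h,1)),(a+90)%180-90
E
python3 - <<'E'
from h import *
from cell import viewer
d=viewer.read_camera("top"); im=d["img"]; hsv=cv2.cvtColor(im,cv2.COLOR_RGB2HSV)
H,S,V=[hsv[...,i].astype(int) for i in range(3)]
roi=np.zeros(H.shape,bool); roi[60:290,185:560]=1
ms={"red":((H<6)|(H>174))&(S>170)&(V>110),"green":(H>50)&(H<80)&(S>100),"cream":(H>18)&(H<40)&(S<90)&(V>180),"blue":(H>95)&(H<120)&(S>100),
"yellow":(H>15)&(H<30)&(S>95)&(V>120),"grey":(S<60)&(V>110),"dark":(V<70)&(S<110)}
z={"red":.006,"green":.006,"cream":.006,"blue":.05,"yellow":.02,"grey":.02,"dark":.02}
for k,m in ms.items():
    for i,s,c,b in blobs(m&roi,25):
        if k in("red","green"):
            b=cv2.morphologyEx(b.astype(np.uint8),cv2.MORPH_CLOSE,np.ones((3,3)))
        print(k,s[:],c.round(1),cast(d,[c],z[k])[0].round(4),[np.round(x,3) for x in rect(d,b,z[k])])
big=cv2.resize(im[80:290,190:530],None,fx=2.3,fy=2.3,interpolation=cv2.INTER_CUBIC); cv2.imwrite("pics/top1.png",big[:,:,::-1])
E
```

```text
cream [420 111  24   3  27] [431.6 112. ] [ 0.7118 -0.2266] [array([ 0.712, -0.226]), array([68.9,  4.6]), np.float64(-87.252)]
cream [370 120  17  46  96] [374.4 146.6] [ 0.6105 -0.0528] [array([ 0.62, -0.05]), array([138.1,  29.4]), np.float64(18.223)]
cream [309 127  10  30 173] [313.5 141.4] [0.6296 0.1252] [array([0.63 , 0.125]), array([88.3, 16.8]), np.float64(8.155)]
cream [378 128  64  20 735] [409.8 137.4] [ 0.636 -0.158] [array([ 0.636, -0.158]), array([189.1,  35.3]), np.float64(-83.84)]
cream [273 137  20  20 321] [282.4 146.2] [0.6171 0.2165] [array([0.616, 0.216]), array([56.6, 55.5]), np.float64(-0.795)]
cream [396 151  55  12 103] [424.2 158. ] [ 0.5738 -0.198 ] [array([ 0.573, -0.196]), array([163.6,  12.4]), np.float64(-80.367)]
cream [489 161  16  16 106] [497.9 170.2] [ 0.5334 -0.415 ] [array([ 0.536, -0.413]), array([43.1, 35.1]), np.float64(-47.173)]
cream [362 191  14  13  88] [368.6 196.7] [ 0.4633 -0.0309] [array([ 0.464, -0.031]), array([45. , 16.5]), np.float64(43.383)]
yellow [ 531   61   29   42 1052] [545.  82.] [ 0.7955 -0.5708] [array([ 0.798, -0.575])
[... 1096 characters left out ...]
4032] [array([ 0.538, -0.404]), array([53.8, 53.1]), np.float64(88.856)]
grey [287 184  33  33 171] [303.8 199.5] [0.4578 0.1561] [array([0.457, 0.158]), array([91.9, 91.5]), np.float64(-1.238)]
grey [399 189  26  23 320] [411.3 200.3] [ 0.4487 -0.1521] [array([ 0.449, -0.152]), array([76. , 35.7]), np.float64(-57.859)]
grey [363 191  13  12  65] [368.8 196.8] [ 0.4615 -0.0303] [array([ 0.462, -0.03 ]), array([42.5, 12.3]), np.float64(43.377)]
dark [482 207  16  21  49] [488.1 218.1] [ 0.3925 -0.3724] [array([ 0.395, -0.385]), array([62.6, 26.2]), np.float64(-47.644)]
dark [483 247  22  23 180] [493.5 258.4] [ 0.2769 -0.3816] [array([ 0.277, -0.382]), array([68.3, 28.8]), np.float64(41.048)]
```

View pics/top1.png

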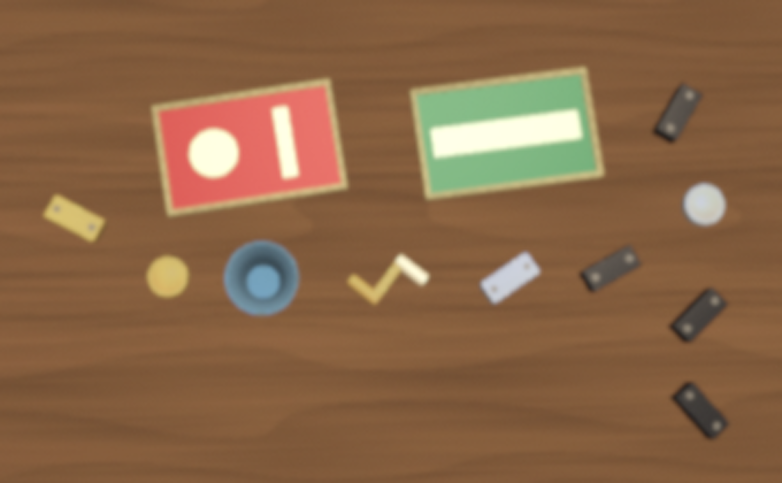

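```bash
cat > plan.py <<'E'
import numpy as np,sys
from scipy.spatial.transform import Rotation as Ro
def A(psi): # tool axes columns in world, tool down
    c,s=np.cos(psi),np.sin(psi); return np.array([[c,s,0],[s,-c,0],[0,0,-1]])
def arc(p,yaw,tgt,tyaw,smax=3.9,wmax=.12):
    """n identical rows from (p,yaw deg) to target; prints row"""
    p=np.array(p)*100;tgt=np.array(tgt)*100
    dy=(tyaw-yaw+180)%360-180; dy=np.radians(dy)
    n=max(1,int(np.ceil(abs(dy)/wmax)),int(np.ceil(np.linalg.norm(tgt-p)/smax)))
    while 1:
        w=round(dy/n,3); S=sum(A(np.radians(yaw)+k*w) for k in range(n))
        t=np.linalg.solve(S,tgt-p)
        if np.linalg.norm(t)<=4.05: break
        n+=1
    t=np.round(t,2); q=p.copy(); y=np.radians(yaw); rm=9
    for k in range(n):
        q=q+A(y)@t; y+=w; rm=min(rm,np.hypot(q[0],q[1])/100)
    print(f"{n} rows: [{t[0]}, {t[1]}, {t[2]}, 0,0, {-w}]  end {q.round(2)} yaw {np.degrees(y):.1f} minr {rm:.3f}")
def go(tgt,tyaw,**k):
    from cell import env
    o=env.get_obs(); r=o["tool_rot"]; print(round(o["time_s"],2),o["tool_pos"].round(4),r.round(2),round(o["grip_width"],4))
    arc(o["tool_pos"],r[2],tgt,tyaw,**k)
if __name__=="__main__":
    a=list(map(float,sys.argv[1:])); go(a[:3],a[3])
E
python3 plan.py .449 -.152 .18 122
```

```text
0.2 [ 0.1625 -0.6291  0.2469] [-1.7994e+02  1.0000e-02  1.4490e+01] 0.0869
17 rows: [3.78, 0.39, 0.39, 0,0, -0.11]  end [ 44.88 -15.22  18.06] yaw 121.6 minr 0.474
```

Request:
move_arm(steps=[[8.7,3.78,0.39,0.39,0,0,-0.11],[8.7,3.78,0.39,0.39,0,0,-0.11],[8.7,3.78,0.39,0.39,0,0,-0.11],[8.7,3.78,0.39,0.39,0,0,-0.11],[8.7,3.78,0.39,0.39,0,0,-0.11]], force=30)

```text
time_s: 0.62
tool_pos: [0.3392, -0.5609, 0.2274]
tool_rot: [180.0, -0.0, 46.3]
force: [-0.2, -0.4, -0.7]
grip_width: 0.0874
```

Request:
move_arm(steps=[[8.7,3.78,0.39,0.39,0,0,-0.11],[8.7,3.78,0.39,0.39,0,0,-0.11],[8.7,3.78,0.39,0.39,0,0,-0.11],[8.7,3.78,0.39,0.39,0,0,-0.11],[8.7,3.78,0.39,0.39,0,0,-0.11]])

```text
time_s: 1.03
tool_pos: [0.4527, -0.4104, 0.208]
tool_rot: [180.0, -0.0, 77.9]
force: [-0.1, -0.6, -0.1]
grip_width: 0.0871
```

Request:
move_arm(steps=[[8.7,3.78,0.39,0.39,0,0,-0.11],[8.7,3.78,0.39,0.39,0,0,-0.11],[8.7,3.78,0.39,0.39,0,0,-0.11],[8.7,3.78,0.39,0.39,0,0,-0.11],[8.7,3.78,0.39,0.39,0,0,-0.11]])

```text
time_s: 1.45
tool_pos: [0.4706, -0.223, 0.1887]
tool_rot: [180.0, -0.0, 109.4]
force: [1.6, 1.0, -0.6]
grip_width: 0.087
```

Request:
move_arm(steps=[[8.7,3.78,0.39,0.39,0,0,-0.11],[8.7,3.78,0.39,0.39,0,0,-0.11],[8.7,0,0,0,0,0,0],[8.7,0,0,0,0,0,0]])

```text
time_s: 1.78
tool_pos: [0.4484, -0.1508, 0.1812]
tool_rot: [-179.9, 0.1, 121.8]
force: [-0.7, -0.9, 0.1]
grip_width: 0.087
```

```bash
cat > snap.py <<'E'
import sys
from cell import env,viewer
import cv2,pickle
o=env.get_obs(); d=viewer.read_camera(sys.argv[2] if len(sys.argv)>2 else "wrist"); cv2.imwrite(f"pics/{sys.argv[1]}.png",d["img"][:,:,::-1])
pickle.dump((o,d),open(f"pics/{sys.argv[1]}.pkl","wb"))
E
python3 snap.py w1
```

```text
(no output)
```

View pics/w1.png

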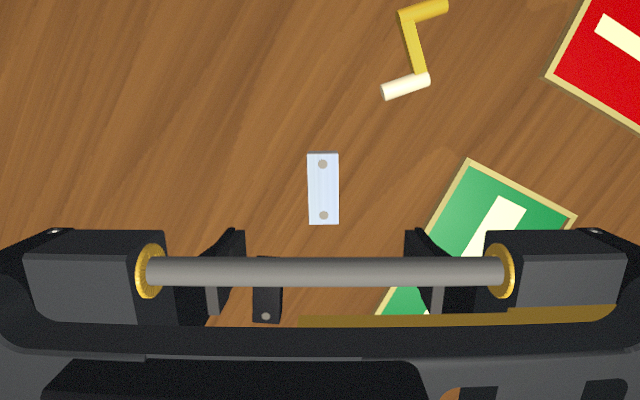

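```bash
python3 - <<'E'
from h import *
import pickle
o,d=pickle.load(open("pics/w1.pkl","rb"))
im=d["img"]; hsv=cv2.cvtColor(im,cv2.COLOR_RGB2HSV); H,S,V=[hsv[...,i].astype(int) for i in range(3)]
m=(S<60)&(V>140); m[:140]=0;m[230:]=0;m[:,:290]=0;m[:,350:]=0
m=cv2.morphologyEx(m.astype(np.uint8),cv2.MORPH_CLOSE,np.ones((9,9)))
print(rect(d,m,.024,o))
print(cast(d,[[415,46],[401,14],[428,77]],.014,o))
E
```

```text
(array([ 0.44679398, -0.15083987]), (69.5, 29.5), -57.600826263427734)
[[ 0.44893387  0.00230497]
 [ 0.42342347  0.01735659]
 [ 0.47420895 -0.01292147]]
```

```bash
python3 plan.py .4468 -.1508 .030 122.4
```

```text
1.83 [ 0.4489 -0.1526  0.1815] [-1.7997e+02  9.0000e-02  1.2164e+02] 0.0871
4 rows: [0.07, -0.02, 3.79, 0,0, -0.003]  end [ 44.67 -15.07   2.99] yaw 122.3 minr 0.471
```

Request:
move_arm(steps=[[8.7,0.07,-0.02,3.79,0,0,-0.003],[8.7,0.07,-0.02,3.79,0,0,-0.003],[8.7,0.07,-0.02,3.79,0,0,-0.003],[8.7,0.07,-0.02,3.79,0,0,-0.003],[8.7,0,0,0,0,0,0]])

```text
time_s: 2.25
tool_pos: [0.4481, -0.1526, 0.0273]
tool_rot: [179.9, -0.0, 122.1]
force: [0.3, 0.6, 0.4]
grip_width: 0.0871
```

Request:
move_arm(steps=[[0,0,0,0,0,0,0],[0,0,0,0,0,0,0],[0,0,0,0,0,0,0],[0,0,0,0,0,0,0],[0,0,0,0,0,0,0]], force=30)

```text
time_s: 2.67
tool_pos: [0.4468, -0.1511, 0.03]
tool_rot: [180.0, 0.1, 122.3]
force: [0.5, 0.5, -1.3]
grip_width: 0.0617
```

```bash
python3 -c "
from cell import env
o=env.get_obs();print(o['time_s'],o['tool_pos'],o['tool_rot'],o['force'],o['grip_width'])"
```

```text
2.6667 [ 0.44684179 -0.15105186  0.03004571] [1.79996273e+02 5.20883300e-02 1.22274990e+02] [ 0.50553471  0.52546593 -1.30940878] 0.061655351467384475
```

Request:
move_arm(steps=[[0,0,0,0,0,0,0],[0,0,0,0,0,0,0],[0,0,0,0,0,0,0],[0,0,0,0,0,0,0],[0,0,0,0,0,0,0]])

```text
time_s: 3.08
tool_pos: [0.4467, -0.1506, 0.0297]
tool_rot: [-180.0, 0.0, 122.3]
force: [-0.5, 0.2, 1.2]
grip_width: 0.0299
```

Request:
move_arm(steps=[[0,0,0,0,0,0,0],[0,0,0,-1,0,0,0],[0,0,0,-3.5,0,0,0],[0,0,0,-3.5,0,0,0],[0,0,0,-3.5,0,0,0]])

```text
time_s: 3.5
tool_pos: [0.4458, -0.1498, 0.1457]
tool_rot: [-180.0, -0.1, 122.4]
force: [0.9, -1.1, -2.9]
grip_width: 0.0295
```

```bash
python3 plan.py .640 -.195 .15 96.2; python3 snap.py w2
```

```text
3.5 [ 0.4458 -0.1498  0.1457] [-1.7996e+02 -1.2000e-01  1.2236e+02] 0.0295
6 rows: [-1.9, 2.76, -0.07, 0,0, 0.076]  end [ 64.   -19.49  14.99] yaw 96.2 minr 0.503
```

View pics/w2.png

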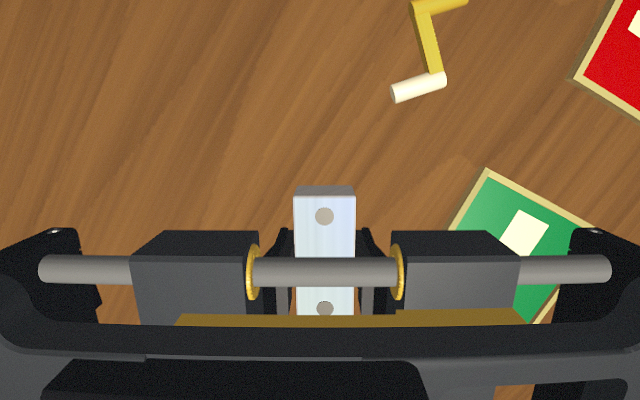

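The bar is held squarely in the jaws (dots at (324,216) and (325,308)); moving to hover over the tray.

Request:
move_arm(steps=[[0,-1.9,2.76,-0.07,0,0,0.076],[0,-1.9,2.76,-0.07,0,0,0.076],[0,-1.9,2.76,-0.07,0,0,0.076],[0,-1.9,2.76,-0.07,0,0,0.076],[0,-1.9,2.76,-0.07,0,0,0.076]])

```text
time_s: 3.97
tool_pos: [0.6114, -0.1817, 0.1478]
tool_rot: [-180.0, -0.1, 100.4]
force: [-0.7, 0.6, -2.0]
grip_width: 0.0296
```

Request:
move_arm(steps=[[0,-1.9,2.76,-0.07,0,0,0.076],[0,0,0,0,0,0,0],[0,0,0,0,0,0,0]])

```text
time_s: 4.22
tool_pos: [0.6412, -0.1961, 0.1472]
tool_rot: [-179.9, -0.1, 96.2]
force: [-1.0, 1.2, -3.4]
grip_width: 0.0298
```

```bash
python3 snap.py w3
```

```text
(no output)
```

View pics/w3.png

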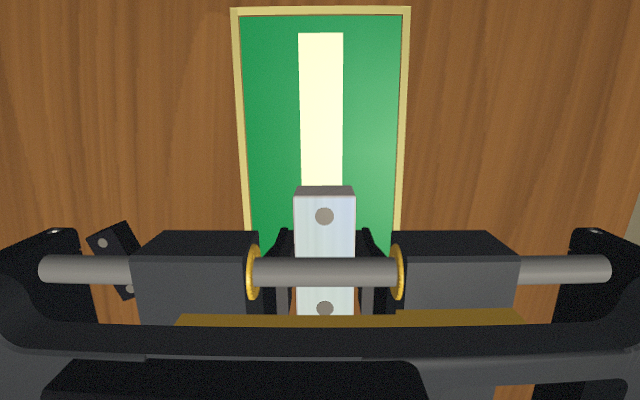

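```bash
python3 - <<'E'
from h import *
import pickle
o,d=pickle.load(open("pics/w3.pkl","rb"))
print(o["tool_pos"],o["tool_rot"])
im=d["img"]; hsv=cv2.cvtColor(im,cv2.COLOR_RGB2HSV); H,S,V=[hsv[...,i].astype(int) for i in range(3)]
m=(H>18)&(H<40)&(S<90)&(V>200); m[184:]=0
c=max(blobs(m,500),key=lambda b:b[1][4])[3]; ys,xs=np.where(c); print(ys.min(),ys.max(),xs.min(),xs.max())
L=[];R=[]
for y in range(ys.min()+4,182,4):
    x=np.where(c[y])[0]; L.append([x.min()-.5,y]);R.append([x.max()+.5,y])
L=cast(d,L,.006,o);R=cast(d,R,.006,o)
M=(L+R)/2; u=np.linalg.svd(M-M.mean(0))[2][0]; u*=np.sign(u[1]); print("width",np.linalg.norm(L-R,axis=1).mean(),"yaw",np.degrees(np.arctan2(u[1],u[0])))
x=xs[ys==ys.min()+2]
e=cast(d,[[x.mean(),ys.min()-.5]],.006,o)[0]
e=M[0]+u*((e-M[0])@u)
for s in(0,.058,.095,.132): print(s,(e-u*s).round(4))
# bar pose
b=(S<60)&(V>140); 
E
```

```text
[ 0.64123157 -0.19614154  0.14722829] [-1.79897910e+02 -1.19772287e-01  9.61735815e+01]
33 183 298 342
width 0.03585422243486734 yaw 96.49159623136221
0 [ 0.6233 -0.0619]
0.058 [ 0.6298 -0.1195]
0.095 [ 0.634  -0.1563]
0.132 [ 0.6382 -0.1931]
```

```bash
python3 plan.py .6385 -.194 .037 96.4
```

```text
4.27 [ 0.6403 -0.1954  0.1476] [-1.7987e+02 -1.1000e-01  9.6230e+01] 0.03
3 rows: [0.05, -0.05, 3.69, 0,0, -0.001]  end [ 63.86 -19.41   3.69] yaw 96.4 minr 0.667
```

Request:
move_arm(steps=[[0,0.05,-0.05,3.6,0,0,-0.001],[0,0.05,-0.05,3.6,0,0,-0.001],[0,0.05,-0.05,2.8,0,0,-0.001],[0,0,0,0.5,0,0,0],[0,0,0,0,0,0,0]])

```text
time_s: 4.68
tool_pos: [0.6364, -0.1938, 0.0419]
tool_rot: [-179.7, -0.1, 96.4]
force: [-0.0, 0.1, -2.8]
grip_width: 0.03
```

```bash
python3 plan.py .6385 -.194 .0365 96.4
```

```text
4.68 [ 0.6364 -0.1938  0.0419] [-1.7971e+02 -1.1000e-01  9.6400e+01] 0.03
1 rows: [-0.04, 0.2, 0.54, 0,0, -0.0]  end [ 63.85 -19.4    3.65] yaw 96.4 minr 0.667
```

Request:
move_arm(steps=[[0,0,0.1,0.35,0,0,0],[0,0,0,0.05,0,0,0],[0,0,0,0,0,0,0],[0,0,0,0,0,0,0]])

```text
time_s: 5.02
tool_pos: [0.6413, -0.1946, 0.0418]
tool_rot: [179.9, 0.1, 96.4]
force: [0.1, 0.5, -3.1]
grip_width: 0.0296
```

```bash
python3 plan.py .6385 -.194 .0365 96.4
```

```text
5.02 [ 0.6413 -0.1946  0.0418] [1.7985e+02 8.0000e-02 9.6360e+01] 0.0296
1 rows: [0.1, -0.28, 0.53, 0,0, -0.001]  end [ 63.85 -19.4    3.65] yaw 96.4 minr 0.667
```

Request:
move_arm(steps=[[0,0,-0.1,0.2,0,0,0],[0,0,0,0,0,0,0],[0,0,0,0,0,0,0],[0,0,0,0,0,0,0]])

```text
time_s: 5.35
tool_pos: [0.6392, -0.1945, 0.0379]
tool_rot: [-180.0, 0.0, 96.4]
force: [0.1, -0.3, -3.9]
grip_width: 0.0293
```

Request:
move_arm(steps=[[0,0,0,0,0,0,0]])

```text
time_s: 5.43
tool_pos: [0.6392, -0.1945, 0.0379]
tool_rot: [-180.0, 0.0, 96.4]
force: [-0.9, -0.2, -1.5]
grip_width: 0.0295
```

Request:
move_arm(steps=[[0,0,0,0,0,0,0]])

```text
time_s: 5.52
tool_pos: [0.6393, -0.1945, 0.0378]
tool_rot: [-180.0, 0.0, 96.4]
force: [-0.3, 0.6, -3.4]
grip_width: 0.0299
```

Request:
move_arm(steps=[[0,0,-0.05,0.15,0,0,0],[0,0,0,0,0,0,0],[0,0,0,0,0,0,0],[0,0,0,0,0,0,0],[0,0,0,0,0,0,0]])

```text
time_s: 5.93
tool_pos: [0.6387, -0.1946, 0.0363]
tool_rot: [-180.0, 0.0, 96.4]
force: [0.2, -0.3, -3.9]
grip_width: 0.0302
```

Request:
move_arm(steps=[[6,0,0,0,0,0,0],[6,0,0,0,0,0,0],[6,0,0,0,0,0,0],[6,0,0,-1,0,0,0],[8.7,0,0,-3.5,0,0,0]])

```text
time_s: 6.35
tool_pos: [0.635, -0.1939, 0.0768]
tool_rot: [-179.5, -0.2, 96.4]
force: [0.0, 0.4, -0.4]
grip_width: 0.0553
```

Request:
move_arm(steps=[[8.7,0,0,-3.5,0,0,0],[8.7,0,0,-3.5,0,0,0],[8.7,0,0,0,0,0,0],[8.7,0,0,0,0,0,0]])

```text
time_s: 6.68
tool_pos: [0.6409, -0.1948, 0.1557]
tool_rot: [179.6, 0.2, 96.4]
force: [0.7, 0.2, -1.1]
grip_width: 0.0815
```

```bash
python3 snap.py w4
```

```text
(no output)
```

View pics/w4.png

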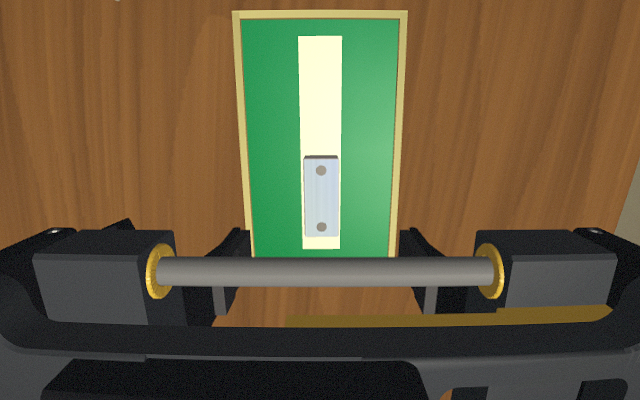

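```bash
python3 plan.py .449 .002 .175 149.5
```

```text
6.73 [ 0.6394 -0.1947  0.1532] [1.7986e+02 9.0000e-02 9.6360e+01] 0.0835
8 rows: [3.43, -0.88, -0.27, 0,0, -0.116]  end [44.95  0.19 17.48] yaw 149.5 minr 0.449
```

Request:
move_arm(steps=[[8.7,3.43,-0.88,-0.27,0,0,-0.116],[8.7,3.43,-0.88,-0.27,0,0,-0.116],[8.7,3.43,-0.88,-0.27,0,0,-0.116],[8.7,3.43,-0.88,-0.27,0,0,-0.116],[8.7,3.43,-0.88,-0.27,0,0,-0.116]])

```text
time_s: 7.15
tool_pos: [0.5392, -0.0475, 0.1634]
tool_rot: [-179.9, -0.2, 130.0]
force: [0.1, 0.2, 1.4]
grip_width: 0.0868
```

Request:
move_arm(steps=[[8.7,3.43,-0.88,-0.27,0,0,-0.116],[8.7,3.43,-0.88,-0.27,0,0,-0.116],[8.7,3.43,-0.88,-0.27,0,0,-0.116],[8.7,0,0,0,0,0,0],[8.7,0,0,0,0,0,0]])

```text
time_s: 7.57
tool_pos: [0.447, 0.002, 0.1725]
tool_rot: [-179.8, 0.1, 149.5]
force: [0.6, -0.6, 0.4]
grip_width: 0.0869
```

Request:
move_arm(steps=[[8.7,0,0,0,0,0,0],[8.7,0,0,0,0,0,0]])

```text
time_s: 7.73
tool_pos: [0.4493, 0.0015, 0.1726]
tool_rot: [180.0, -0.1, 149.4]
force: [-0.4, 0.1, 0.2]
grip_width: 0.0871
```

```bash
python3 snap.py w5
```

```text
(no output)
```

View pics/w5.png

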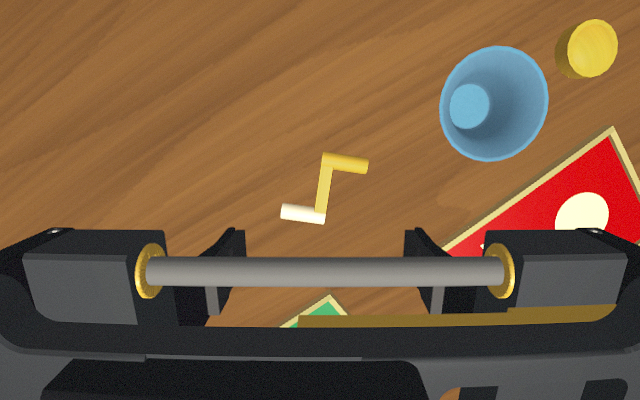

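```bash
python3 - <<'E'
from h import *
import pickle
o,d=pickle.load(open("pics/w5.pkl","rb"))
im=d["img"]; hsv=cv2.cvtColor(im,cv2.COLOR_RGB2HSV); H,S,V=[hsv[...,i].astype(int) for i in range(3)]
m=((H>18)&(H<40)&((S>140)&(V>140)))|((S<95)&(V>150)); r=np.zeros_like(m); r[145:228,275:375]=1; m&=r
b=max(blobs(m,100),key=lambda b:b[1][4]); print(b[1],b[2]); print("centroid",cast(d,[b[2]],.012,o))
M=[]
for y in range(178,204,2):
    x=np.where(b[3][y])[0]; M.append([(x.min()+x.max())/2,y]); 
print(M[::4],(x.max()-x.min()))
P=cast(d,M,.014,o); u=np.linalg.svd(P-P.mean(0))[2][0]; print("yaw",np.degrees(np.arctan2(u[1],u[0])), P.mean(0))
print(cast(d,[[324.5,189.5]],.008,o), rect(d,b[3],.012,o))
cv2.imwrite("pics/m5.png",cv2.resize(np.where(m[...,None],im,im//3)[130:240,250:400,::-1],None,fx=4,fy=4))
E
```

```text
[315 151  54  56 832] [342.30769231 164.53365385]
centroid [[0.43770357 0.02912186]]
[[np.float64(325.0), 178], [np.float64(317.5), 186], [np.float64(316.0), 194], [np.float64(315.0), 202]] 0
yaw -48.43941160898966 [ 0.44668575 -0.0032148 ]
[[0.45077053 0.00193337]] (array([0.451862  , 0.01961962]), (54.1, 44.8), -39.11423873901367)
```

View pics/m5.png

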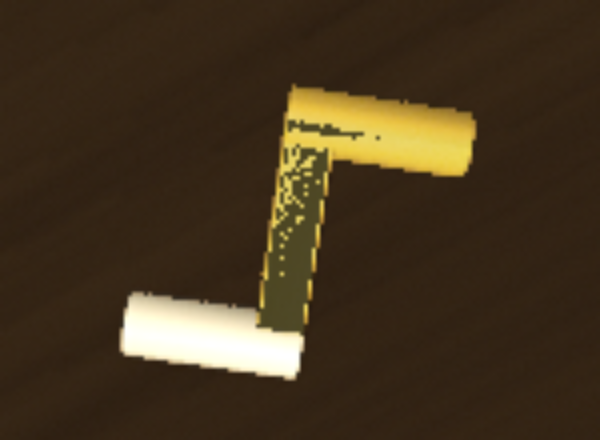

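```bash
python3 - <<'E'
from h import *
import pickle
o,d=pickle.load(open("pics/w5.pkl","rb"))
im=d["img"]; hsv=cv2.cvtColor(im,cv2.COLOR_RGB2HSV); H,S,V=[hsv[...,i].astype(int) for i in range(3)]
m=((H>18)&(H<40)&((S>140)&(V>100)))|((S<95)&(V>150)); r=np.zeros_like(m); r[145:228,275:375]=1; m&=r
m=cv2.morphologyEx(m.astype(np.uint8),cv2.MORPH_CLOSE,np.ones((13,3)))
b=max(blobs(m,100),key=lambda b:b[1][4]); print(b[1],b[2]); print("centroid",cast(d,[b[2]],.012,o))
M=[]
for y in range(176,208,2):
    x=np.where(b[3][y])[0]; M.append([(x.min()+x.max())/2,y]); print(x.max()-x.min(),end=" ")
P=cast(d,M,.014,o); u=np.linalg.svd(P-P.mean(0))[2][0]; print("yaw",np.degrees(np.arctan2(u[1],u[0])), P.mean(0))
print(cast(d,[[323.75,190]],.014,o),o["tool_pos"],o["tool_rot"])
E
```

```text
[ 280  151   89   74 1751] [324.17304397 185.38606511]
centroid [[0.44631037 0.00420413]]
12 12 12 12 12 12 12 12 11 12 12 5 1 1 34 34 yaw -70.44728201523048 [ 0.44816606 -0.00268661]
[[0.44959616 0.00179094]] [0.44930693 0.00147085 0.17261076] [ 1.79958839e+02 -5.12003188e-02  1.49433594e+02]
```

```bash
python3 - <<'E'
from h import *
import pickle
o,d=pickle.load(open("pics/w5.pkl","rb"))
# arm edges in zoom -> px
z=np.array([[287,150],[262,322],[330,163],[305,330]])/4+[250,130]
P=cast(d,z,.014,o)
for a,b in((0,1),(2,3)): v=P[a]-P[b]; print(np.degrees(np.arctan2(v[1],v[0])))
print(P.mean(0))
E
python3 plan.py .4497 .0018 .0295 141.5
```

```text
141.07770011548743
141.34057360645556
[0.45026889 0.00161548]
7.78 [0.4494 0.0016 0.1726] [ 1.7993e+02 -8.0000e-02  1.4944e+02] 0.0871
4 rows: [-0.0, 0.01, 3.58, 0,0, 0.035]  end [44.96  0.19  2.94] yaw 141.4 minr 0.449
```

Request:
move_arm(steps=[[8.7,0,0,3.59,0,0,0.036],[8.7,0,0,3.59,0,0,0.036],[8.7,0,0,3.59,0,0,0.036],[8.7,0,0,3.59,0,0,0.036],[5,0,0,0,0,0,0]])

```text
time_s: 8.2
tool_pos: [0.4508, 0.0025, 0.027]
tool_rot: [179.8, -0.2, 141.1]
force: [-0.2, 0.4, -0.4]
grip_width: 0.0849
```

Request:
move_arm(steps=[[0,0,0,0,0,0,0],[0,0,0,0,0,0,0],[0,0,0,0,0,0,0],[0,0,0,0,0,0,0],[0,0,0,0,0,0,0]], force=20)

```text
time_s: 8.62
tool_pos: [0.4488, 0.0019, 0.0294]
tool_rot: [-180.0, 0.0, 141.3]
force: [-0.6, 0.5, -0.8]
grip_width: 0.055
```

Request:
move_arm(steps=[[0,0,0,0,0,0,0],[0,0,0,0,0,0,0],[0,0,0,0,0,0,0],[0,0,0,0,0,0,0],[0,0,0,0,0,0,0]])

```text
time_s: 9.03
tool_pos: [0.4488, 0.002, 0.0294]
tool_rot: [-180.0, 0.0, 141.3]
force: [-0.0, -0.5, 0.1]
grip_width: 0.0217
```

Request:
move_arm(steps=[[0,0,0,0,0,0,0],[0,0,0,0,0,0,0],[0,0,0,0,0,0,0],[0,0,0,0,0,0,0],[0,0,0,0,0,0,0]])

```text
time_s: 9.45
tool_pos: [0.4487, 0.0019, 0.0294]
tool_rot: [-180.0, 0.0, 141.3]
force: [0.3, -0.6, 0.8]
grip_width: 0.0119
```

```bash
python3 snap.py w6
```

```text
(no output)
```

View pics/w6.png

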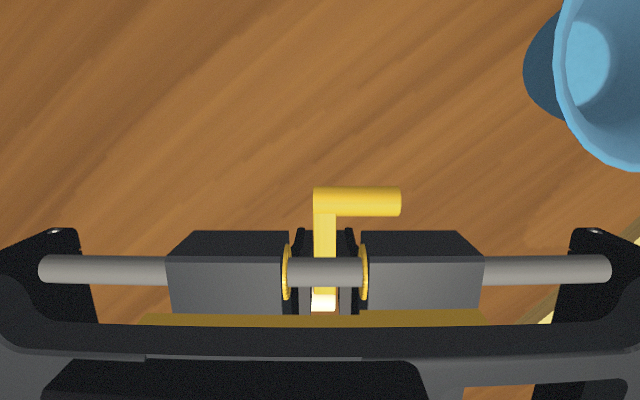

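Request:
move_arm(steps=[[0,0,0,-1.5,0,0,0],[0,0,0,-3.5,0,0,0],[0,0,0,-3.5,0,0,0],[0,0,0,-3.5,0,0,0]])

```text
time_s: 9.83
tool_pos: [0.448, 0.0026, 0.1501]
tool_rot: [-180.0, -0.1, 141.3]
force: [1.2, -1.1, -1.3]
grip_width: 0.0119
```

```bash
python3 plan.py .6295 .125 .17 188
```

```text
9.83 [0.448  0.0026 0.1501] [-1.8000e+02 -1.0000e-01  1.4133e+02] 0.0119
7 rows: [-1.95, 2.56, -0.28, 0,0, -0.116]  end [62.99 12.52 16.97] yaw 187.9 minr 0.479
```

Request:
move_arm(steps=[[0,-1.95,2.56,-0.28,0,0,-0.116],[0,-1.95,2.56,-0.28,0,0,-0.116],[0,-1.95,2.56,-0.28,0,0,-0.116],[0,-1.95,2.56,-0.28,0,0,-0.116],[0,-1.95,2.56,-0.28,0,0,-0.116]])

```text
time_s: 10.25
tool_pos: [0.5915, 0.0739, 0.1629]
tool_rot: [-180.0, 0.0, 174.7]
force: [0.1, 0.8, -0.4]
grip_width: 0.0118
```

Request:
move_arm(steps=[[0,-1.95,2.56,-0.28,0,0,-0.116],[0,-1.95,2.56,-0.28,0,0,-0.116],[0,0,0,0,0,0,0],[0,0,0,0,0,0,0],[0,0,0,0,0,0,0]])

```text
time_s: 10.67
tool_pos: [0.6302, 0.1242, 0.168]
tool_rot: [-180.0, -0.1, -172.2]
force: [-0.5, 0.2, -2.5]
grip_width: 0.0119
```

```bash
python3 snap.py w7
```

```text
(no output)
```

View pics/w7.png

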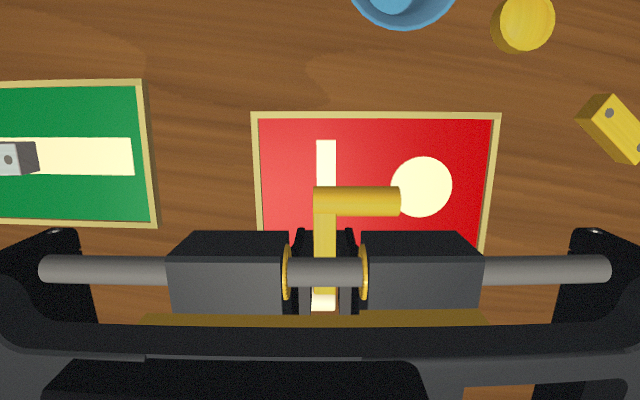

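```bash
python3 - <<'E'
from h import *
import pickle
o,d=pickle.load(open("pics/w7.pkl","rb")); print(o["tool_pos"],o["tool_rot"])
im=d["img"]; hsv=cv2.cvtColor(im,cv2.COLOR_RGB2HSV); H,S,V=[hsv[...,i].astype(int) for i in range(3)]
c=(H>18)&(H<40)&(S<90)&(V>200)
s=c.copy(); s[:,:300]=0; s[:,350:]=0; s[185:]=0; s[:120]=0
ys,xs=np.where(s); L=[];R=[]
for y in range(ys.min()+3,184,3):
    x=np.where(s[y])[0]; L.append([x.min()-.5,y]);R.append([x.max()+.5,y])
L=cast(d,L,.006,o);R=cast(d,R,.006,o);M=(L+R)/2; u=np.linalg.svd(M-M.mean(0))[2][0]; u*=np.sign(u[0])
print("w",np.linalg.norm(L-R,axis=1).mean(),"yaw",np.degrees(np.arctan2(u[1],u[0])))
e=cast(d,[[326,ys.min()-.5]],.006,o)[0]; e=M[0]+u*((e-M[0])@u); print("stripe mid",e+.045*u)
p=c.copy(); p[:,:375]=0; p[:,460:]=0; p[:150]=0;p[225:]=0
b=max(blobs(p,300),key=lambda b:b[1][4])[3].astype(np.uint8)
cn=max(cv2.findContours(b,0,cv2.CHAIN_APPROX_NONE)[0],key=len)
P=cast(d,cn.reshape(-1,2),.006,o); P=P[P[:,1]>o["tool_pos"][1]+.07] 
A=np.c_[2*P,np.ones(len(P))]; q=np.linalg.lstsq(A,(P**2).sum(1),rcond=None)[0]; print("pad",q[:2],np.sqrt(q[2]+q[:2]@q[:2]))
# tray edges via red mask
r=((H<8)|(H>172))&(S>150)&(V>120)
ys,xs=np.where(r&(np.arange(640)>250)&(np.arange(640)<505)&(np.arange(400)<230)[:,None]); print(xs.min(),xs.max(),ys.min(),ys.max())
E
```

```text
[0.63015107 0.12424727 0.16804894] [-1.79989065e+02 -9.72053320e-02 -1.72220643e+02]
w 0.017933583972961055 yaw 7.807176723302614
stripe mid [0.62813939 0.12640805]
pad [0.61549018 0.21950045] 0.028275304509101325
258 491 118 229
```

```bash
python3 plan.py .6283 .126 .0365 -172.1
```

```text
10.72 [0.6302 0.1233 0.1683] [-1.7994e+02 -8.0000e-02 -1.7228e+02] 0.0117
4 rows: [0.04, 0.07, 3.29, 0,0, -0.001]  end [62.82 12.58  3.67] yaw -172.1 minr 0.641
```

Request:
move_arm(steps=[[0,0.04,0.06,3.6,0,0,0],[0,0.04,0.06,3.6,0,0,0],[0,0.04,0.06,3.6,0,0,0],[0,0.04,0.06,1.7,0,0,0],[0,0,0,0.5,0,0,0]])

```text
time_s: 11.13
tool_pos: [0.6256, 0.1234, 0.0354]
tool_rot: [-179.9, -0.4, -172.3]
force: [-3.5, -1.5, 6.9]
grip_width: 0.0117
```

Request:
move_arm(steps=[[0,0,0,0,0,0,0],[0,0,0,0,0,0,0],[0,0,0,0,0,0,0],[0,0,0,0,0,0,0]])

```text
time_s: 11.47
tool_pos: [0.6301, 0.1266, 0.0408]
tool_rot: [-180.0, 0.2, -172.2]
force: [0.2, -0.7, -1.5]
grip_width: 0.0118
```

Request:
move_arm(steps=[[0,0,0,0,0,0,0],[0,0,0,0,0,0,0]])

```text
time_s: 11.63
tool_pos: [0.6293, 0.1266, 0.0398]
tool_rot: [-180.0, 0.1, -172.2]
force: [0.9, -0.0, -1.9]
grip_width: 0.012
```

Request:
move_arm(steps=[[0,0.05,0,0.2,0,0,0],[0,0,0,0.18,0,0,0],[0,0,0,0,0,0,0],[0,0,0,0,0,0,0],[0,0,0,0,0,0,0]])

```text
time_s: 12.05
tool_pos: [0.6284, 0.1265, 0.0354]
tool_rot: [-180.0, 0.0, -172.2]
force: [-0.6, -0.3, 2.6]
grip_width: 0.0115
```

Request:
move_arm(steps=[[4.5,0,0,0,0,0,0],[4.5,0,0,0,0,0,0],[4.5,0,0,0,0,0,0],[4.5,0,0,0,0,0,0]])

```text
time_s: 12.38
tool_pos: [0.6282, 0.1265, 0.0349]
tool_rot: [180.0, -0.0, -172.2]
force: [0.1, -0.4, 0.5]
grip_width: 0.0308
```

Request:
move_arm(steps=[[4.5,0,0,0,0,0,0],[4.5,0,0,-2,0,0,0],[4.5,0,0,-3.5,0,0,0],[8.7,0,0,-3.5,0,0,0],[8.7,0,0,-3.5,0,0,0]])

```text
time_s: 12.8
tool_pos: [0.6278, 0.1266, 0.1611]
tool_rot: [180.0, -0.1, -172.2]
force: [0.9, 1.0, -0.5]
grip_width: 0.0516
```

```bash
python3 snap.py w8;  python3 plan.py .460 .274 .18 200
```

```text
12.85 [0.6316 0.1283 0.1693] [ 179.97    0.59 -172.18] 0.0551
6 rows: [2.25, 3.01, -0.18, 0,0, -0.035]  end [46.01 27.41 18.01] yaw -160.2 minr 0.536
```

View pics/w8.png

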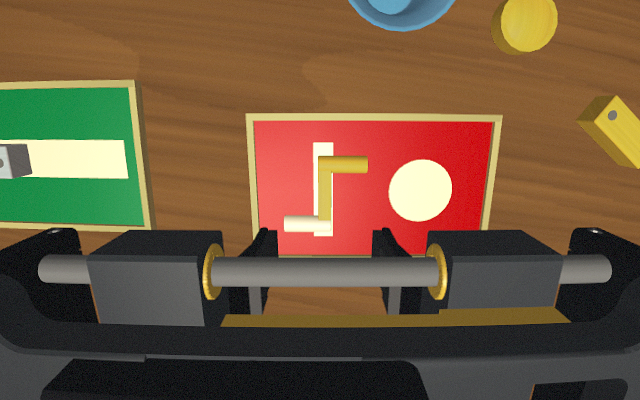

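```bash
python3 plan.py .460 .274 .18 140
```

```text
12.85 [0.6316 0.1283 0.1693] [ 179.97    0.59 -172.18] 0.0551
7 rows: [2.93, 1.54, -0.15, 0,0, 0.119]  end [46.   27.41 17.98] yaw -219.9 minr 0.535
```

Request:
move_arm(steps=[[8.7,2.93,1.54,-0.15,0,0,0.119],[8.7,2.93,1.54,-0.15,0,0,0.119],[8.7,2.93,1.54,-0.15,0,0,0.119],[8.7,2.93,1.54,-0.15,0,0,0.119],[8.7,2.93,1.54,-0.15,0,0,0.119]])

```text
time_s: 13.27
tool_pos: [0.4908, 0.2166, 0.1674]
tool_rot: [-179.9, 0.0, 153.3]
force: [0.8, 0.7, -0.5]
grip_width: 0.0843
```

Request:
move_arm(steps=[[8.7,2.93,1.54,-0.15,0,0,0.119],[8.7,2.93,1.54,-0.15,0,0,0.119],[8.7,0,0,0,0,0,0],[8.7,0,0,0,0,0,0],[8.7,0,0,0,0,0,0]])

```text
time_s: 13.68
tool_pos: [0.4571, 0.272, 0.1705]
tool_rot: [-180.0, 0.1, 140.2]
force: [0.8, -0.7, -0.2]
grip_width: 0.0869
```

Request:
move_arm(steps=[[8.7,0,0,0,0,0,0]])

```text
time_s: 13.77
tool_pos: [0.4576, 0.271, 0.1703]
tool_rot: [-180.0, 0.0, 140.0]
force: [0.6, -0.9, 0.3]
grip_width: 0.0867
```

```bash
python3 snap.py w9
```

```text
(no output)
```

View pics/w9.png

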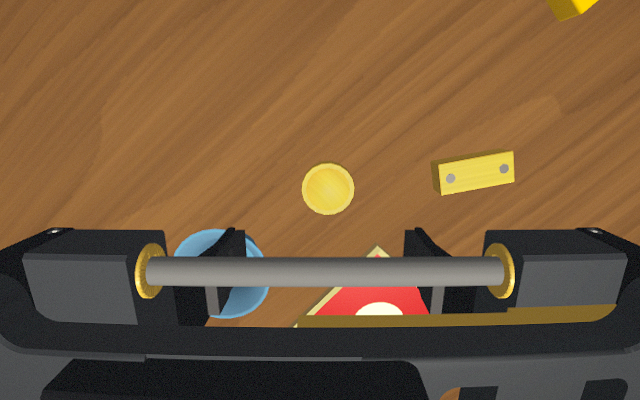

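```bash
python3 - <<'E'
from h import *
import pickle
o,d=pickle.load(open("pics/w9.pkl","rb"))
im=d["img"]; hsv=cv2.cvtColor(im,cv2.COLOR_RGB2HSV); H,S,V=[hsv[...,i].astype(int) for i in range(3)]
m=(H>20)&(H<35)&(S>100)&(V>165)
for x0,x1,z in((290,365,.018),(425,525,.024)):
    k=m.copy(); k[:,:x0]=0;k[:,x1:]=0;k[:140]=0;k[222:]=0
    k=cv2.morphologyEx(k.astype(np.uint8),cv2.MORPH_CLOSE,np.ones((7,7)))
    b=max(blobs(k,300),key=lambda b:b[1][4]); print(b[1],rect(d,b[3],z,o), cast(d,[b[2]],z,o))
E
python3 plan.py .46 .274 .0295 140
```

```text
[ 301  163   54   52 2170] (array([0.45817383, 0.275302  ]), (49.4, 48.9), 49.97199630737305) [[0.45784847 0.27566119]]
[ 438  151   77   45 2323] (array([0.53282025, 0.39022986]), (69.6, 29.8), 61.090118408203125) [[0.53270245 0.39059982]]
13.82 [0.4577 0.2709 0.1702] [-179.96   -0.    139.96] 0.0873
4 rows: [0.01, 0.1, 3.52, 0,0, -0.0]  end [45.99 27.42  2.94] yaw 140.0 minr 0.533
```

Request:
move_arm(steps=[[8.7,0.07,0.09,3.52,0,0,0],[8.7,0.07,0.09,3.52,0,0,0],[8.7,0.07,0.09,3.52,0,0,0],[8.7,0.07,0.09,3.3,0,0,0],[8.7,0,0,0.2,0,0,0]])

```text
time_s: 14.23
tool_pos: [0.4567, 0.2755, 0.0263]
tool_rot: [-179.9, -0.2, 140.0]
force: [-0.8, -0.6, 0.0]
grip_width: 0.087
```

Request:
move_arm(steps=[[0,0,0,0,0,0,0],[0,0,0,0,0,0,0],[0,0,0,0,0,0,0],[0,0,0,0,0,0,0],[0,0,0,0,0,0,0]], force=30)

```text
time_s: 14.65
tool_pos: [0.4575, 0.2768, 0.0307]
tool_rot: [180.0, 0.1, 140.0]
force: [0.5, -0.3, 0.3]
grip_width: 0.0616
```

Request:
move_arm(steps=[[0,0,0,0,0,0,0],[0,0,0,0,0,0,0],[0,0,0,0,0,0,0],[0,0,0,0,0,0,0]])

```text
time_s: 14.98
tool_pos: [0.4571, 0.2767, 0.0304]
tool_rot: [-180.0, 0.0, 140.1]
force: [-1.6, -1.7, 4.6]
grip_width: 0.0493
```

Request:
move_arm(steps=[[0,0,0,-1.5,0,0,0],[0,0,0,-3.5,0,0,0],[0,0,0,-3.5,0,0,0],[0,0,0,-3.5,0,0,0]])

```text
time_s: 15.32
tool_pos: [0.4559, 0.2772, 0.1514]
tool_rot: [-180.0, -0.1, 140.1]
force: [0.6, 0.2, -2.0]
grip_width: 0.0491
```

```bash
python3 plan.py .6155 .218 .15 140;python3 snap.py w10
```

```text
15.32 [0.4559 0.2772 0.1514] [-1.7995e+02 -8.0000e-02  1.4015e+02] 0.0491
5 rows: [-3.21, 1.14, 0.03, 0,0, 0.001]  end [61.55 21.78 14.99] yaw 139.9 minr 0.555
```

View pics/w10.png

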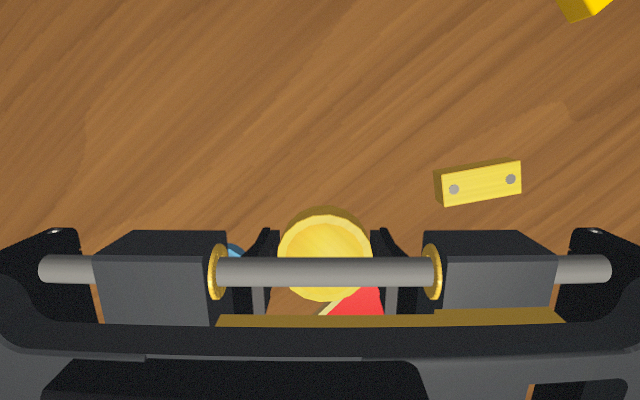

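Request:
move_arm(steps=[[0,-3.21,1.14,0.03,0,0,0.001],[0,-3.21,1.14,0.03,0,0,0.001],[0,-3.21,1.14,0.03,0,0,0.001],[0,-3.21,1.14,0.03,0,0,0.001],[0,-3.21,1.14,0.03,0,0,0.001]])

```text
time_s: 15.78
tool_pos: [0.6177, 0.2165, 0.1486]
tool_rot: [-180.0, -0.0, 139.8]
force: [0.6, 0.5, -1.5]
grip_width: 0.049
```

Request:
move_arm(steps=[[0,0,0,0,0,0,0],[0,0,0,0,0,0,0],[0,0,0,0,0,0,0],[0,0,0,0,0,0,0]])

```text
time_s: 16.12
tool_pos: [0.6152, 0.2186, 0.1486]
tool_rot: [-180.0, -0.1, 139.9]
force: [-0.4, -0.7, -1.6]
grip_width: 0.049
```

```bash
python3 plan.py .6155 .218 .044 140;python3 snap.py w11
```

```text
16.12 [0.6152 0.2186 0.1486] [-1.8000e+02 -5.0000e-02  1.3991e+02] 0.049
3 rows: [-0.02, -0.01, 3.49, 0,0, -0.0]  end [61.54 21.8   4.39] yaw 139.9 minr 0.653
```

View pics/w11.png

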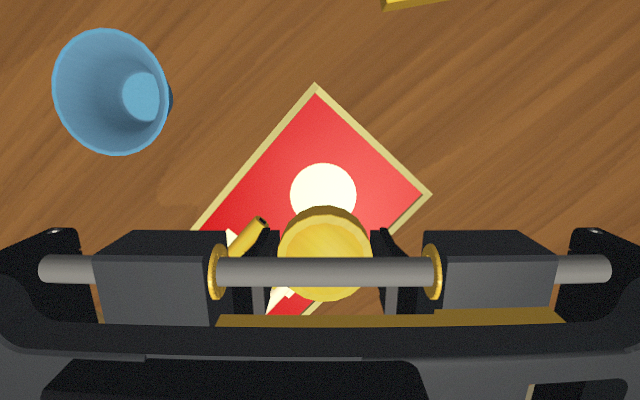

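```bash
python3 - <<'E'
from h import *
import pickle
o,d=pickle.load(open("pics/w11.pkl","rb"))
im=d["img"]; hsv=cv2.cvtColor(im,cv2.COLOR_RGB2HSV); H,S,V=[hsv[...,i].astype(int) for i in range(3)]
c=(H>18)&(H<40)&(S<90)&(V>200); c[:,:280]=0;c[:,370:]=0;c[:140]=0;c[230:]=0
b=max(blobs(c,300),key=lambda b:b[1][4])[3].astype(np.uint8)
p=max(cv2.findContours(b,0,cv2.CHAIN_APPROX_NONE)[0],key=len).reshape(-1,2); p=p[p[:,1]<195]
P=cast(d,p,.006,o)
A=np.c_[2*P,np.ones(len(P))]; q=np.linalg.lstsq(A,(P**2).sum(1),rcond=None)[0]; print("pad",q[:2],np.sqrt(q[2]+q[:2]@q[:2]))
E
```

```text
pad [0.61556648 0.2175095 ] 0.02942000220945091
```

Request:
move_arm(steps=[[0,-0.02,-0.01,3.5,0,0,0],[0,-0.02,-0.01,3.5,0,0,0],[0,0,0,2.5,0,0,0],[0,0,0,0.8,0,0,0],[0,0,0,0,0,0,0]])

```text
time_s: 16.58
tool_pos: [0.6144, 0.2167, 0.0434]
tool_rot: [-179.8, -0.1, 139.9]
force: [-0.1, -0.5, -1.6]
grip_width: 0.0494
```

Request:
move_arm(steps=[[0,0,0,0,0,0,0],[0,0,0,0,0,0,0],[0,0,0,0,0,0,0],[0,0,0,0,0,0,0]])

```text
time_s: 16.92
tool_pos: [0.6177, 0.2175, 0.0474]
tool_rot: [179.9, 0.1, 139.8]
force: [0.3, -0.2, -3.2]
grip_width: 0.049
```

Request:
move_arm(steps=[[0,0.05,-0.05,0.4,0,0,0],[0,0,0,0.3,0,0,0],[0,0,0,0,0,0,0],[0,0,0,0,0,0,0],[0,0,0,0,0,0,0]])

```text
time_s: 17.33
tool_pos: [0.6159, 0.2169, 0.0383]
tool_rot: [-180.0, -0.0, 139.8]
force: [-0.4, -0.3, -2.4]
grip_width: 0.0491
```

Request:
move_arm(steps=[[0,0,0,0,0,0,0],[0,0,0,0,0,0,0]])

```text
time_s: 17.5
tool_pos: [0.616, 0.2169, 0.0386]
tool_rot: [180.0, 0.0, 139.8]
force: [0.5, 0.6, -1.7]
grip_width: 0.049
```

Request:
move_arm(steps=[[0,0,0,0.22,0,0,0],[0,0,0,0,0,0,0],[0,0,0,0,0,0,0],[0,0,0,0,0,0,0],[0,0,0,0,0,0,0]])

```text
time_s: 17.92
tool_pos: [0.6162, 0.217, 0.0365]
tool_rot: [180.0, 0.0, 139.8]
force: [0.4, 0.4, -0.6]
grip_width: 0.0491
```

Request:
move_arm(steps=[[6.5,0,0,0,0,0,0],[6.5,0,0,0,0,0,0],[6.5,0,0,0,0,0,0],[6.5,0,0,0,0,0,0]])

```text
time_s: 18.25
tool_pos: [0.616, 0.2169, 0.0364]
tool_rot: [-180.0, 0.0, 139.8]
force: [0.7, -0.1, 0.5]
grip_width: 0.0629
```

Request:
move_arm(steps=[[6.5,0,0,-2,0,0,0],[6.5,0,0,-3.5,0,0,0],[8.7,0,0,-3.5,0,0,0],[8.7,0,0,-3.5,0,0,0]])

```text
time_s: 18.58
tool_pos: [0.6155, 0.2169, 0.1625]
tool_rot: [-180.0, -0.0, 139.8]
force: [0.8, 0.9, -0.2]
grip_width: 0.072
```

```bash
python3 plan.py .5328 .3902 .17 61.1;  python3 plan.py .5328 .3902 .17 -118.9; python3 -c "
from cell import env
print(env.get_obs()['qpos'].round(1))"
```

```text
18.58 [0.6155 0.2169 0.1625] [-1.7996e+02 -4.0000e-02  1.3981e+02] 0.072
12 rows: [1.7, -0.35, -0.06, 0,0, 0.114]  end [53.25 39.06 16.97] yaw 61.4 minr 0.615
18.58 [0.6155 0.2169 0.1625] [-1.7996e+02 -4.0000e-02  1.3981e+02] 0.072
15 rows: [0.46, 1.39, -0.05, 0,0, -0.118]  end [53.29 39.04 17.  ] yaw 241.2 minr 0.661
[ 14.6  29.6 -49.1  87.4  22.9  73.5  12.4]
```

Request:
move_arm(steps=[[8.7,1.7,-0.35,-0.06,0,0,0.114],[8.7,1.7,-0.35,-0.06,0,0,0.114],[8.7,1.7,-0.35,-0.06,0,0,0.114],[8.7,1.7,-0.35,-0.06,0,0,0.114],[8.7,1.7,-0.35,-0.06,0,0,0.114]])

```text
time_s: 19.0
tool_pos: [0.5512, 0.2739, 0.1646]
tool_rot: [180.0, 0.0, 106.8]
force: [0.5, 1.1, -0.1]
grip_width: 0.0863
```

Request:
move_arm(steps=[[8.7,1.7,-0.35,-0.06,0,0,0.114],[8.7,1.7,-0.35,-0.06,0,0,0.114],[8.7,1.7,-0.35,-0.06,0,0,0.114],[8.7,1.7,-0.35,-0.06,0,0,0.114],[8.7,1.7,-0.35,-0.06,0,0,0.114]])

```text
time_s: 19.42
tool_pos: [0.528, 0.3572, 0.1676]
tool_rot: [180.0, 0.0, 74.2]
force: [-0.8, -0.1, -0.8]
grip_width: 0.087
```

Request:
move_arm(steps=[[8.7,1.7,-0.35,-0.06,0,0,0.114],[8.7,1.7,-0.35,-0.06,0,0,0.114],[8.7,0,0,0,0,0,0],[8.7,0,0,0,0,0,0],[8.7,0,0,0,0,0,0]])

```text
time_s: 19.83
tool_pos: [0.5331, 0.3897, 0.1682]
tool_rot: [180.0, 0.1, 61.5]
force: [0.3, -0.2, 0.4]
grip_width: 0.0873
```

Request:
move_arm(steps=[[8.7,0,0,0,0,0,0]])

```text
time_s: 19.92
tool_pos: [0.5334, 0.3891, 0.1683]
tool_rot: [180.0, 0.1, 61.4]
force: [-0.8, -0.1, 0.6]
grip_width: 0.087
```

```bash
python3 snap.py w12; python3 - <<'E'
from h import *
import pickle
o,d=pickle.load(open("pics/w12.pkl","rb"))
im=d["img"]; hsv=cv2.cvtColor(im,cv2.COLOR_RGB2HSV); H,S,V=[hsv[...,i].astype(int) for i in range(3)]
m=(H>20)&(H<35)&(S>100)&(V>165); m[:120]=0;m[230:]=0;m[:,:280]=0;m[:,370:]=0
k=cv2.morphologyEx(m.astype(np.uint8),cv2.MORPH_CLOSE,np.ones((7,7)))
b=max(blobs(k,300),key=lambda b:b[1][4]); print(b[1],rect(d,b[3],.024,o), cast(d,[b[2]],.024,o))
E
python3 plan.py .5328 .3902 .030 61.1; python3 -c "
from cell import env
print(env.get_obs()['qpos'].round(1))"
```

```text
[ 308  154   34   75 2389] (array([0.53382281, 0.39092249]), (69.7, 29.3), 60.6137580871582) [[0.53400353 0.39174421]]
19.97 [0.5335 0.3891 0.1684] [1.7997e+02 5.0000e-02 6.1380e+01] 0.0871
4 rows: [0.01, -0.03, 3.46, 0,0, 0.001]  end [53.27 39.01  3.  ] yaw 61.2 minr 0.660
[-10.   26.9 -38.   86.1  17.   72.8 -78.6]
```

View pics/w12.png

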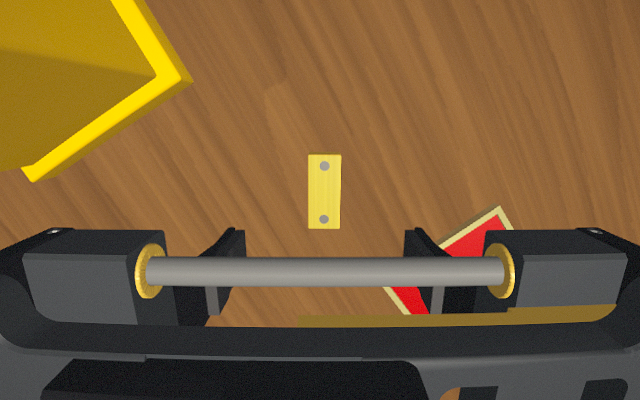

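Request:
move_arm(steps=[[8.7,0.04,-0.02,3.5,0,0,0.002],[8.7,0.04,-0.02,3.5,0,0,0.002],[8.7,0.04,-0.02,3.5,0,0,0.002],[8.7,0.04,-0.02,3.0,0,0,0.002],[8.7,0,0,0.3,0,0,0]])

```text
time_s: 20.38
tool_pos: [0.532, 0.3899, 0.0263]
tool_rot: [-179.9, 0.3, 60.9]
force: [-1.2, 0.4, 0.1]
grip_width: 0.0867
```

Request:
move_arm(steps=[[0,0,0,0,0,0,0],[0,0,0,0,0,0,0],[0,0,0,0,0,0,0],[0,0,0,0,0,0,0],[0,0,0,0,0,0,0]], force=30)

```text
time_s: 20.8
tool_pos: [0.5338, 0.3927, 0.0319]
tool_rot: [179.9, -0.1, 60.9]
force: [0.3, -0.9, -0.2]
grip_width: 0.0614
```

Request:
move_arm(steps=[[0,0,0,0,0,0,0],[0,0,0,0,0,0,0],[0,0,0,0,0,0,0],[0,0,0,0,0,0,0],[0,0,0,0,0,0,0]])

```text
time_s: 21.22
tool_pos: [0.5334, 0.3923, 0.0305]
tool_rot: [180.0, 0.0, 61.0]
force: [0.5, -0.7, 0.0]
grip_width: 0.0294
```

Request:
move_arm(steps=[[0,0,0,0,0,0,0],[0,0,0,-1,0,0,0],[0,0,0,-3.5,0,0,0],[0,0,0,-3.5,0,0,0],[0,0,0,-3.5,0,0,0]])

```text
time_s: 21.63
tool_pos: [0.5321, 0.392, 0.1461]
tool_rot: [-179.9, 0.1, 61.0]
force: [0.2, 1.1, -2.5]
grip_width: 0.0299
```

```bash
python3 plan.py .6298 -.1195 .17 96.4;python3 snap.py w13
```

```text
21.63 [0.5321 0.392  0.1461] [-1.7991e+02  1.2000e-01  6.0980e+01] 0.0299
14 rows: [-3.47, 1.5, -0.17, 0,0, -0.044]  end [ 62.92 -11.98  16.99] yaw 96.3 minr 0.556
```

View pics/w13.png

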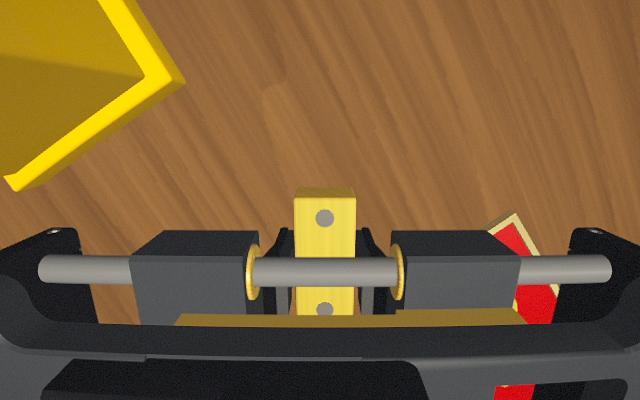

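Request:
move_arm(steps=[[0,-3.47,1.5,-0.17,0,0,-0.044],[0,-3.47,1.5,-0.17,0,0,-0.044],[0,-3.47,1.5,-0.17,0,0,-0.044],[0,-3.47,1.5,-0.17,0,0,-0.044],[0,-3.47,1.5,-0.17,0,0,-0.044]])

```text
time_s: 22.1
tool_pos: [0.5299, 0.2022, 0.1539]
tool_rot: [-180.0, 0.1, 73.7]
force: [1.0, -0.2, -2.7]
grip_width: 0.0295
```

Request:
move_arm(steps=[[0,-3.47,1.5,-0.17,0,0,-0.044],[0,-3.47,1.5,-0.17,0,0,-0.044],[0,-3.47,1.5,-0.17,0,0,-0.044],[0,-3.47,1.5,-0.17,0,0,-0.044],[0,-3.47,1.5,-0.17,0,0,-0.044]])

```text
time_s: 22.52
tool_pos: [0.5695, 0.0175, 0.1627]
tool_rot: [-180.0, 0.0, 86.3]
force: [0.5, 0.7, -4.1]
grip_width: 0.0302
```

Request:
move_arm(steps=[[0,-3.47,1.5,-0.17,0,0,-0.044],[0,-3.47,1.5,-0.17,0,0,-0.044],[0,-3.47,1.5,-0.17,0,0,-0.044],[0,-3.47,1.5,-0.17,0,0,-0.044],[0,0,0,0,0,0,0]])

```text
time_s: 22.93
tool_pos: [0.6315, -0.1309, 0.1688]
tool_rot: [180.0, 0.3, 95.7]
force: [-0.5, -2.0, -3.3]
grip_width: 0.03
```

Request:
move_arm(steps=[[0,0,0,0,0,0,0],[0,0,0,0,0,0,0],[0,0,0,0,0,0,0]])

```text
time_s: 23.18
tool_pos: [0.6295, -0.1174, 0.1691]
tool_rot: [-180.0, -0.1, 96.4]
force: [-0.3, 0.8, -2.1]
grip_width: 0.0295
```

```bash
python3 plan.py .63 -.1197 .046 96.4;python3 snap.py w14
```

```text
23.18 [ 0.6295 -0.1174  0.1691] [-1.7996e+02 -7.0000e-02  9.6370e+01] 0.0295
4 rows: [-0.06, 0.01, 3.08, 0,0, -0.0]  end [ 63.02 -11.97   4.59] yaw 96.4 minr 0.641
```

View pics/w14.png

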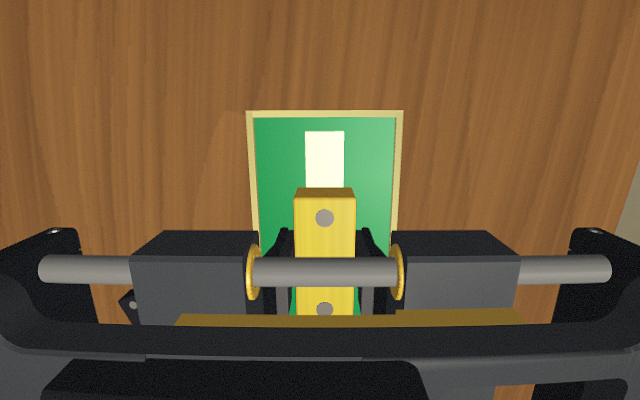

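Request:
move_arm(steps=[[0,-0.05,0,3.5,0,0,0],[0,-0.05,0,3.5,0,0,0],[0,-0.05,0,3.0,0,0,0],[0,-0.05,0,1.7,0,0,0],[0,0,0,0.6,0,0,0]])

```text
time_s: 23.65
tool_pos: [0.6273, -0.1198, 0.0427]
tool_rot: [-179.7, -0.1, 96.4]
force: [0.3, 0.1, -3.0]
grip_width: 0.0293
```

Request:
move_arm(steps=[[0,0,0,0,0,0,0],[0,0,0,0,0,0,0],[0,0,0,0,0,0,0],[0,0,0,0,0,0,0],[0,0,0,0,0,0,0]])

```text
time_s: 24.07
tool_pos: [0.6313, -0.1216, 0.048]
tool_rot: [179.9, 0.1, 96.2]
force: [-0.1, -0.3, -3.0]
grip_width: 0.0297
```

```bash
python3 plan.py .63 -.1197 .038 96.4;python3 snap.py s1 scene; python3 - <<'E'
import cv2
i=cv2.imread("pics/s1.png")[220:340,230:360]; cv2.imwrite("pics/s1z.png",cv2.resize(i,None,fx=4.5,fy=4.5,interpolation=cv2.INTER_CUBIC))
E
```

```text
24.07 [ 0.6313 -0.1216  0.048 ] [1.7986e+02 7.0000e-02 9.6250e+01] 0.0297
1 rows: [0.2, -0.11, 1.0, 0,0, -0.003]  end [ 62.99 -11.97   3.8 ] yaw 96.4 minr 0.641
```

View pics/s1z.png

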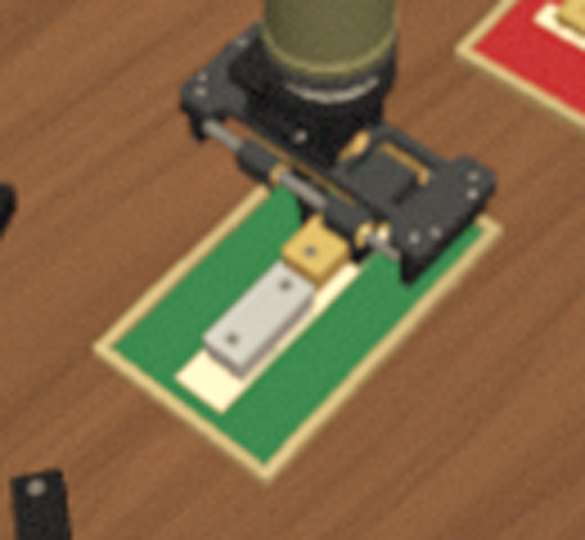

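Request:
move_arm(steps=[[0,0.3,0,0.2,0,0,-0.003],[0,0,0,0.4,0,0,0],[0,0,0,0.2,0,0,0],[0,0,0,0,0,0,0],[0,0,0,0,0,0,0]])

```text
time_s: 24.53
tool_pos: [0.6295, -0.1185, 0.0378]
tool_rot: [-180.0, -0.0, 96.4]
force: [0.2, -0.7, -3.4]
grip_width: 0.0301
```

Request:
move_arm(steps=[[0,0,0,0,0,0,0],[0,0,0,0,0,0,0]])

```text
time_s: 24.7
tool_pos: [0.63, -0.1186, 0.0384]
tool_rot: [180.0, 0.0, 96.4]
force: [-0.2, 0.4, -2.9]
grip_width: 0.0296
```

Request:
move_arm(steps=[[0,0,0,0.18,0,0,0],[0,0,0,0,0,0,0],[0,0,0,0,0,0,0],[0,0,0,0,0,0,0],[0,0,0,0,0,0,0]])

```text
time_s: 25.12
tool_pos: [0.6299, -0.1185, 0.0365]
tool_rot: [-180.0, 0.0, 96.4]
force: [0.0, -0.4, -2.9]
grip_width: 0.0297
```

Request:
move_arm(steps=[[5.5,0,0,0,0,0,0],[5.5,0,0,0,0,0,0],[5.5,0,0,0,0,0,0],[5.5,0,0,0,0,0,0]])

```text
time_s: 25.45
tool_pos: [0.6303, -0.1185, 0.037]
tool_rot: [179.9, 0.0, 96.4]
force: [0.4, -0.2, -0.2]
grip_width: 0.0486
```

Request:
move_arm(steps=[[5.5,0,0,-2,0,0,0],[5.5,0,0,-3.5,0,0,0],[8.7,0,0,-3.5,0,0,0],[8.7,-3.5,0,-3.5,0,0,0],[8.7,-3.5,0,-3.5,0,0,0]])

```text
time_s: 25.87
tool_pos: [0.6372, -0.1746, 0.1882]
tool_rot: [179.9, -0.0, 96.7]
force: [0.8, -1.1, -0.1]
grip_width: 0.0676
```

Request:
move_arm(steps=[[8.7,-3,0,0,0,0,0],[8.7,0,0,0,0,0,0],[8.7,0,0,0,0,0,0],[8.7,0,0,0,0,0,0],[8.7,0,0,0,0,0,0]])

```text
time_s: 26.28
tool_pos: [0.6397, -0.2048, 0.1849]
tool_rot: [-180.0, -0.1, 96.5]
force: [-0.7, 0.6, -0.8]
grip_width: 0.0864
```

```bash
python3 snap.py w15
```

```text
(no output)
```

View pics/w15.png

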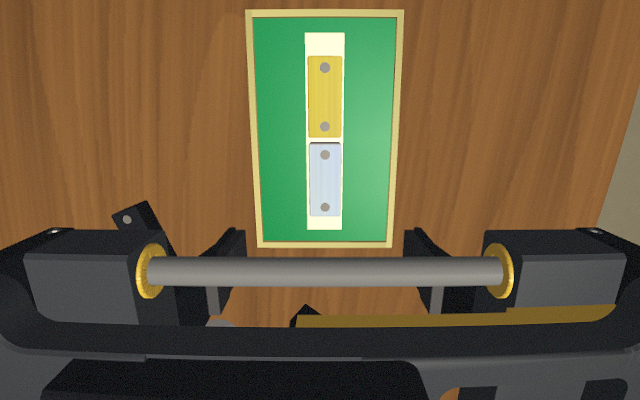

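```bash
python3 - <<'E'
from h import *
import pickle
o,d=pickle.load(open("pics/w15.pkl","rb"))
im=d["img"]; hsv=cv2.cvtColor(im,cv2.COLOR_RGB2HSV); H,S,V=[hsv[...,i].astype(int) for i in range(3)]
for n,m,r in(("brass",(H>20)&(H<35)&(S>120)&(V>165),(50,138)),("steel",(S<60)&(V>140)&(H>90),(138,220))):
    m=m.copy(); m[:r[0]]=0;m[r[1]:]=0;m[:,:300]=0;m[:,350:]=0
    k=cv2.morphologyEx(m.astype(np.uint8),cv2.MORPH_CLOSE,np.ones((9,9)))
    b=max(blobs(k,300),key=lambda b:b[1][4]); print(n,b[1],rect(d,b[3],.030,o))
d=pickle.load(open("pics/s1.pkl","rb"))[1]
d2=None
from cell import viewer
d=viewer.read_camera("top"); cv2.imwrite("pics/t2.png",cv2.resize(d["img"][80:290,190:530],None,fx=2.3,fy=2.3,interpolation=cv2.INTER_CUBIC)[:,:,::-1])
# leftmost iron bar rough, from the first top picture
im=cv2.imread("pics/top0.png")[:,:,::-1]; hsv=cv2.cvtColor(np.ascontiguousarray(im),cv2.COLOR_RGB2HSV)
m=(hsv[...,2]<95)&(hsv[...,1]<110); m[:183]=0;m[212:]=0;m[:,:435]=0;m[:,475:]=0
for b in blobs(m,30): print(b[1],rect(d,b[3],.02))
E
```

```text
brass [ 308   56   34   81 2704] (array([ 0.6302821 , -0.11974637]), (68.2, 29.0), -84.14393472671509)
steel [ 309  144   32   72 2132] (array([ 0.63895746, -0.1942411 ]), (67.7, 28.3), -83.26403093338013)
[443 188  24  19 154] (array([ 0.4561962, -0.2775065]), (67.2, 27.0), -61.367353439331055)
```

View pics/t2.png

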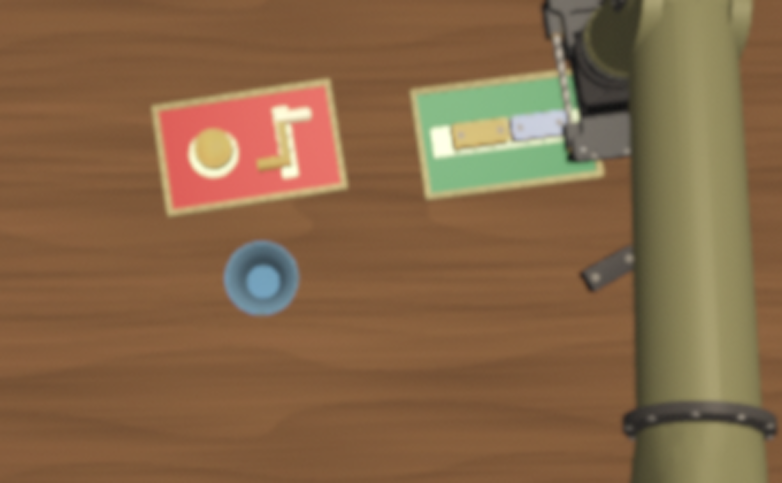

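```bash
python3 plan.py .4562 -.2775 .17 118.6
```

```text
26.38 [ 0.6398 -0.2049  0.1851] [-1.7997e+02 -5.0000e-02  9.6560e+01] 0.087
6 rows: [-0.34, -3.29, 0.25, 0,0, -0.064]  end [ 45.64 -27.76  17.01] yaw 118.6 minr 0.534
```

Request:
move_arm(steps=[[6.5,-0.34,-3.29,0.25,0,0,-0.064],[6.5,-0.34,-3.29,0.25,0,0,-0.064],[6.5,-0.34,-3.29,0.25,0,0,-0.064],[6.5,-0.34,-3.29,0.25,0,0,-0.064],[6.5,-0.34,-3.29,0.25,0,0,-0.064]])

```text
time_s: 26.8
tool_pos: [0.4834, -0.2609, 0.1725]
tool_rot: [-180.0, -0.0, 115.1]
force: [-0.0, -0.7, -0.1]
grip_width: 0.0671
```

Request:
move_arm(steps=[[6.5,-0.34,-3.29,0.25,0,0,-0.064],[6.5,0,0,0,0,0,0],[6.5,0,0,0,0,0,0],[6.5,0,0,0,0,0,0],[6.5,0,0,0,0,0,0]])

```text
time_s: 27.22
tool_pos: [0.4577, -0.2776, 0.1707]
tool_rot: [179.9, 0.0, 118.6]
force: [-0.8, 1.0, 0.3]
grip_width: 0.0649
```

```bash
python3 snap.py w16; python3 - <<'E'
from h import *
import pickle
o,d=pickle.load(open("pics/w16.pkl","rb"));print(o["tool_pos"],o["tool_rot"])
im=d["img"]; hsv=cv2.cvtColor(im,cv2.COLOR_RGB2HSV); H,S,V=[hsv[...,i].astype(int) for i in range(3)]
m=(S<90)&(V<120); m[:125]=0;m[232:]=0;m[:,:285]=0;m[:,370:]=0
k=cv2.morphologyEx(m.astype(np.uint8),cv2.MORPH_CLOSE,np.ones((9,9)))
b=max(blobs(k,300),key=lambda b:b[1][4]); print(b[1],rect(d,b[3],.024,o))
E
```

```text
[ 0.45766902 -0.27764962  0.17071348] [1.79941820e+02 1.29955271e-02 1.18554025e+02]
[ 306  154   33   76 2395] (array([ 0.45587054, -0.27801782]), (71.3, 28.7), -62.33926582336426)
```

View pics/w16.png

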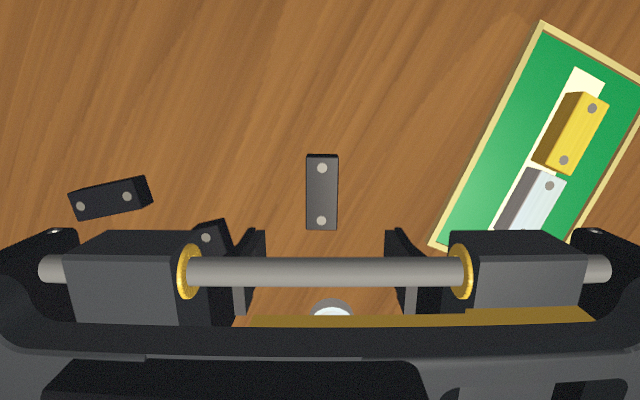

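```bash
python3 plan.py .456 -.278 .030 118
```

```text
27.27 [ 0.4577 -0.2776  0.1706] [179.95   0.   118.57] 0.0653
4 rows: [0.01, -0.04, 3.52, 0,0, 0.003]  end [ 45.61 -27.8    2.98] yaw 117.9 minr 0.534
```

Request:
move_arm(steps=[[6.5,0.01,-0.04,3.52,0,0,0.003],[6.5,0.01,-0.04,3.52,0,0,0.003],[6.5,0.01,-0.04,3.52,0,0,0.003],[6.5,0.01,-0.04,3.1,0,0,0.003],[6.5,0,0,0.35,0,0,0]])

```text
time_s: 27.68
tool_pos: [0.4534, -0.2769, 0.026]
tool_rot: [-179.9, -0.4, 117.8]
force: [-0.4, -0.8, 0.3]
grip_width: 0.0646
```

Request:
move_arm(steps=[[0,0,0,0,0,0,0],[0,0,0,0,0,0,0],[0,0,0,0,0,0,0],[0,0,0,0,0,0,0],[0,0,0,0,0,0,0]], force=30)

```text
time_s: 28.1
tool_pos: [0.4555, -0.2801, 0.0319]
tool_rot: [180.0, 0.1, 117.7]
force: [-0.2, -0.1, -0.3]
grip_width: 0.0396
```

Request:
move_arm(steps=[[0,0,0,0,0,0,0],[0,0,0,0,0,0,0],[0,0,0,0,0,0,0]])

```text
time_s: 28.35
tool_pos: [0.4552, -0.2798, 0.0312]
tool_rot: [180.0, 0.1, 117.7]
force: [-0.0, 0.3, 4.6]
grip_width: 0.0298
```

Request:
move_arm(steps=[[0,0,0,-1,0,0,0],[0,0,0,-3.5,0,0,0],[0,0,0,-3.5,0,0,0],[0,0,0,-3.5,0,0,0]])

```text
time_s: 28.68
tool_pos: [0.4535, -0.2786, 0.146]
tool_rot: [-179.9, -0.2, 117.8]
force: [0.2, -1.3, -3.6]
grip_width: 0.0297
```

```bash
python3 plan.py .6346 -.157 .15 96.4;python3 snap.py w17
```

```text
28.68 [ 0.4535 -0.2786  0.146 ] [-1.7993e+02 -1.6000e-01  1.1775e+02] 0.0297
6 rows: [0.95, 3.53, -0.07, 0,0, 0.062]  end [ 63.45 -15.69  15.02] yaw 96.4 minr 0.543
```

View pics/w17.png

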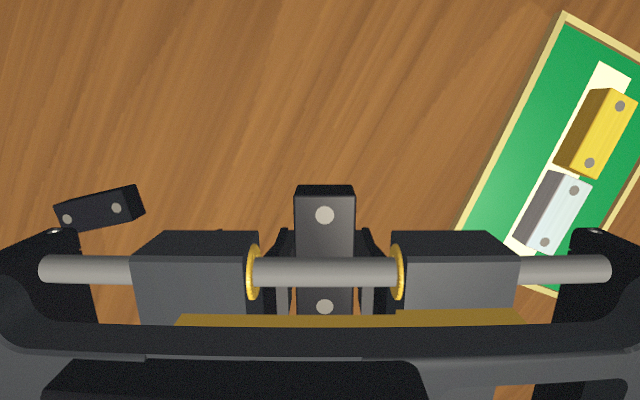

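Request:
move_arm(steps=[[0,0.95,3.53,-0.07,0,0,0.062],[0,0.95,3.53,-0.07,0,0,0.062],[0,0.95,3.53,-0.07,0,0,0.062],[0,0.95,3.53,-0.07,0,0,0.062],[0,0.95,3.53,-0.07,0,0,0.062]])

```text
time_s: 29.15
tool_pos: [0.6028, -0.1718, 0.1484]
tool_rot: [-179.9, -0.0, 99.8]
force: [-0.3, -0.7, -2.4]
grip_width: 0.0298
```

Request:
move_arm(steps=[[0,0.95,3.53,-0.07,0,0,0.062],[0,0,0,0,0,0,0],[0,0,0,0,0,0,0],[0,0,0,0,0,0,0],[0,0,0,0,0,0,0]])

```text
time_s: 29.57
tool_pos: [0.6342, -0.1593, 0.1489]
tool_rot: [-179.9, 0.0, 96.3]
force: [0.6, 0.0, -3.2]
grip_width: 0.0296
```

```bash
python3 plan.py .6347 -.1578 .070 96.4;python3 snap.py w18
```

```text
29.57 [ 0.6342 -0.1593  0.1489] [-1.7987e+02  4.0000e-02  9.6340e+01] 0.0296
3 rows: [0.05, 0.02, 2.63, 0,0, -0.0]  end [ 63.46 -15.78   7.  ] yaw 96.3 minr 0.654
```

View pics/w18.png

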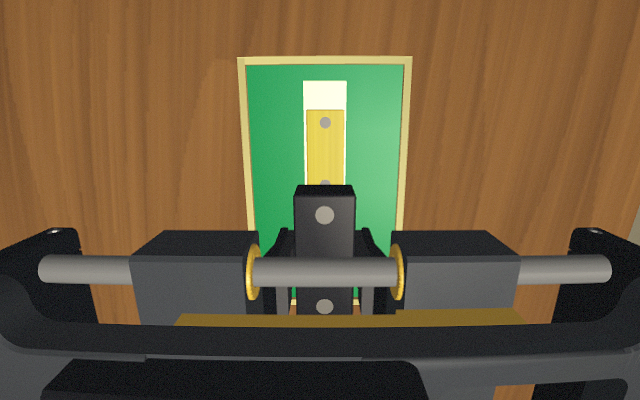

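Request:
move_arm(steps=[[0,0.05,0,2.7,0,0,0],[0,0.05,0,2.5,0,0,0],[0,0.05,0,1.5,0,0,0],[0,0,0,0.7,0,0,0],[0,0,0,0.3,0,0,0]])

```text
time_s: 30.03
tool_pos: [0.6339, -0.1574, 0.0713]
tool_rot: [-179.9, -0.0, 96.3]
force: [0.6, 0.2, -3.6]
grip_width: 0.0295
```

Request:
move_arm(steps=[[0,0,0,0,0,0,0],[0,0,0,0,0,0,0],[0,0,0,0,0,0,0],[0,0,0,0,0,0,0],[0,0,0,0,0,0,0]])

```text
time_s: 30.45
tool_pos: [0.6361, -0.1564, 0.0735]
tool_rot: [179.9, 0.0, 96.4]
force: [-0.0, 0.8, -3.8]
grip_width: 0.0296
```

Request:
move_arm(steps=[[0,0,0,0,0,0,0]])

```text
time_s: 30.53
tool_pos: [0.6358, -0.1563, 0.0732]
tool_rot: [180.0, 0.0, 96.4]
force: [0.3, 1.2, -3.5]
grip_width: 0.03
```

Request:
move_arm(steps=[[0,-0.15,-0.1,0.4,0,0,0],[0,0,0,0.4,0,0,0],[0,0,0,0.2,0,0,0],[0,0,0,0,0,0,0],[0,0,0,0,0,0,0]])

```text
time_s: 30.95
tool_pos: [0.6345, -0.1578, 0.0622]
tool_rot: [-180.0, -0.0, 96.4]
force: [-0.3, 0.7, -3.6]
grip_width: 0.0295
```

Request:
move_arm(steps=[[0,0,0,0,0,0,0],[0,0,0,0,0,0,0],[0,0,0,0,0,0,0]])

```text
time_s: 31.2
tool_pos: [0.6347, -0.1578, 0.0626]
tool_rot: [180.0, 0.0, 96.4]
force: [-0.6, 0.4, -3.4]
grip_width: 0.0297
```

Request:
move_arm(steps=[[0,0,0,0.13,0,0,0],[0,0,0,0,0,0,0],[0,0,0,0,0,0,0],[0,0,0,0,0,0,0],[0,0,0,0,0,0,0]])

```text
time_s: 31.62
tool_pos: [0.6348, -0.1579, 0.0614]
tool_rot: [180.0, 0.0, 96.4]
force: [-1.0, 0.1, -3.2]
grip_width: 0.0296
```

Request:
move_arm(steps=[[5.5,0,0,0,0,0,0],[5.5,0,0,0,0,0,0],[5.5,0,0,0,0,0,0],[5.5,0,0,0,0,0,0]])

```text
time_s: 31.95
tool_pos: [0.635, -0.158, 0.0617]
tool_rot: [180.0, 0.0, 96.4]
force: [0.1, -0.3, 0.2]
grip_width: 0.0485
```

Request:
move_arm(steps=[[5.5,0,0,-1.5,0,0,0],[5.5,0,0,-3.5,0,0,0],[5.5,0,0,-3.5,0,0,0],[8.7,-3.5,0,-3,0,0,0],[8.7,-3.5,0,0,0,0,0]])

```text
time_s: 32.37
tool_pos: [0.647, -0.2211, 0.1834]
tool_rot: [179.3, 0.2, 96.8]
force: [1.0, -1.2, -0.2]
grip_width: 0.0613
```

Request:
move_arm(steps=[[8.7,0,0,0,0,0,0],[8.7,0,0,0,0,0,0],[8.7,0,0,0,0,0,0],[8.7,0,0,0,0,0,0],[8.7,0,0,0,0,0,0]])

```text
time_s: 32.78
tool_pos: [0.6422, -0.2223, 0.1733]
tool_rot: [-180.0, -0.0, 96.5]
force: [-0.0, -0.6, 0.2]
grip_width: 0.0857
```

```bash
python3 snap.py w19; python3 snap.py s2 scene
```

```text
(no output)
```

View pics/w19.png

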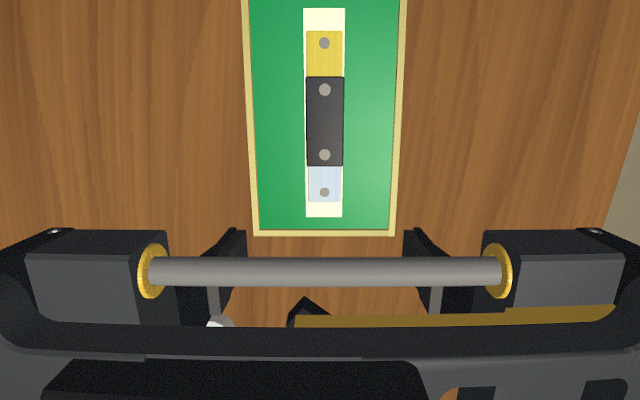

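View pics/s2.png

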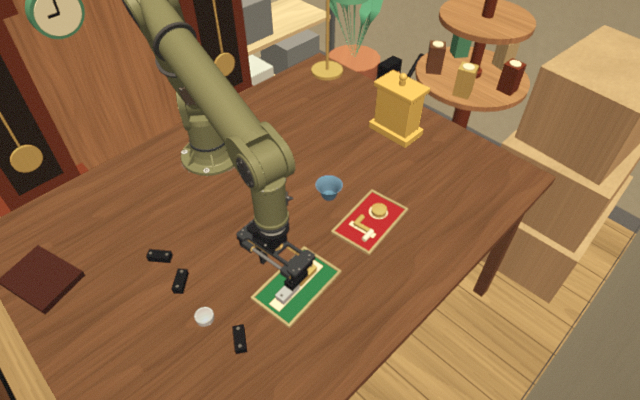

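```bash
python3 - <<'E'
from h import *
import pickle
o,d=pickle.load(open("pics/w19.pkl","rb"))
im=d["img"]; hsv=cv2.cvtColor(im,cv2.COLOR_RGB2HSV); H,S,V=[hsv[...,i].astype(int) for i in range(3)]
m=(S<110)&(V<120); m[:60]=0;m[175:]=0;m[:,:295]=0;m[:,355:]=0
k=cv2.morphologyEx(m.astype(np.uint8),cv2.MORPH_CLOSE,np.ones((11,11)))
b=max(blobs(k,300),key=lambda b:b[1][4]); print(b[1],rect(d,b[3],.054,o))
E
python3 plan.py .635 .10 .20 96.5
```

```text
[ 306   77   38   89 3321] (array([ 0.63502612, -0.15798105]), (67.9, 29.1), -83.8177342414856)
32.88 [ 0.6422 -0.2227  0.1733] [-1.7998e+02 -3.0000e-02  9.6530e+01] 0.0861
9 rows: [3.57, 0.33, -0.3, 0,0, 0.0]  end [63.52  9.99 20.03] yaw 96.5 minr 0.637
```

Request:
move_arm(steps=[[8.7,3.57,0.33,-0.5,0,0,0],[8.7,3.57,0.33,-0.5,0,0,0],[8.7,3.57,0.33,-0.5,0,0,0],[8.7,3.57,0.33,-0.3,0,0,0],[8.7,3.57,0.33,-0.3,0,0,0]])

```text
time_s: 33.3
tool_pos: [0.6382, -0.0426, 0.1947]
tool_rot: [180.0, 0.0, 96.5]
force: [0.9, -0.5, -0.9]
grip_width: 0.0872
```

Request:
move_arm(steps=[[8.7,3.57,0.33,-0.3,0,0,0],[8.7,3.57,0.33,-0.3,0,0,0],[8.7,3.57,0.33,0,0,0,0],[8.7,3.57,0.33,0,0,0,0],[8.7,0,0,0,0,0,0]])

```text
time_s: 33.72
tool_pos: [0.6334, 0.1106, 0.2011]
tool_rot: [180.0, -0.4, 97.2]
force: [-0.6, 2.1, 0.1]
grip_width: 0.0871
```

Request:
move_arm(steps=[[8.7,0,0,0,0,0,0],[8.7,0,0,0,0,0,0],[8.7,0,0,0,0,0,0],[8.7,0,0,0,0,0,0],[8.7,0,0,0,0,0,0]])

```text
time_s: 34.13
tool_pos: [0.636, 0.0967, 0.2002]
tool_rot: [-180.0, 0.0, 96.3]
force: [-0.5, 0.3, -0.3]
grip_width: 0.0868
```

```bash
python3 snap.py w20; python3 snap.py t3 top
```

```text
(no output)
```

View pics/w20.png

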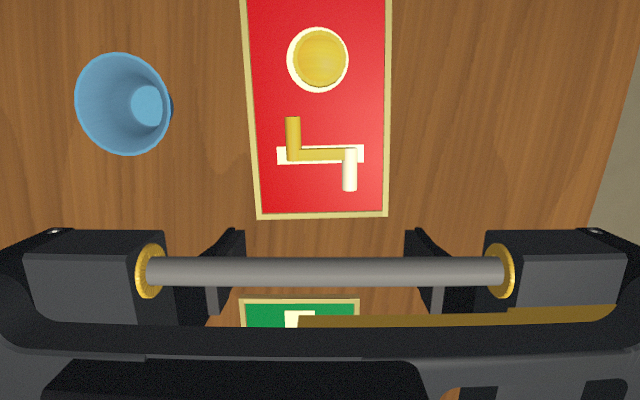

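View pics/t3.png

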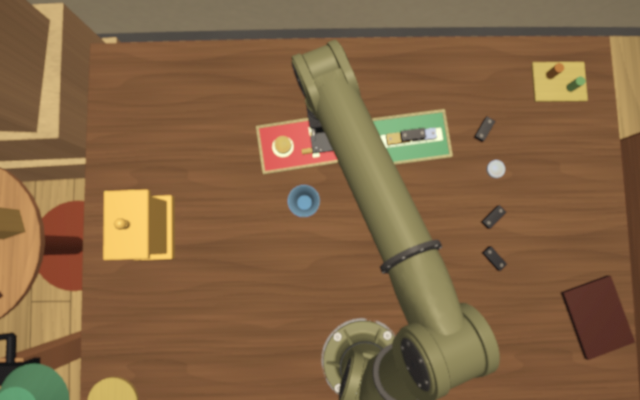

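```bash
python3 -c "
from cell import job
print(job.sign_off())"
```

```text
the job is handed in; nothing more can be done
None
```

Both kits are made up and the job is handed in, at about 34 s of the 115 s allowed. My last camera checks found nothing out of tolerance, and sign-off gives no verdict.

**Green tray**
- The brass and steel bars lie flat on the stripe, end to end. Their centres are about 75 mm apart, a gap of about 5 mm.
- The steel bar measured within 1 mm of the stripe line and 1° of its direction. The brass bar was within 1 mm and 1°.
- The leftmost iron bar lies on top at (0.635, -0.158). It is within about 1 mm of their midpoint and 1° of the line.

**Red tray**
- In the last wrist picture the bob sits on its pad with centres at pixels (319,58) and (318,59).
- The key's arm lies along its stripe with middles at (321,155) and (320,154).

**Bystanders**
- In the last top picture the steel bob, bowl and clock appear at the same pixels as at the start. I compared these by eye and did not measure them again.

The gripper is open and clear, about 0.2 m above the table. While lowering the key, the arm overshot and briefly touched the tray at about 7 N, far below the limits. It still ended in place.

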